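# Stack the glassworker's rod-rest tree

## Task

Build up the rod rest beside the burner: slide the three loose rest plates, forks up, down onto the splined hub, longest arm first and shortest last, with the arms alternating: the longest points directly away from the stand's fixed arm, the middle one lies above the fixed arm, the shortest points away again. Each plate must lie flat, fully home on the one below; then gently push, without gripping, the keeper bar by its peg until it is fully shut over the hub. Leave the jar, tin and paddle where they are.

Things in the scene. Friction and masses are not known exactly. Their poses are not given: they have to be found in the camera images.
- stand: steel rest stand, fixed, its place and yaw vary. Origin on the hub's axis at bench level, z up. Foot disc 92 mm across, 8 mm high; round shoulder 48 mm across up to 20 mm, where the first plate lies; above it the hub, a cross of two bars 36 mm long, 12 mm wide, along the stand's x and y, straight up to 54 mm, with roof-shaped tops tapering to 60 mm.
- fixed_fork (a point): outer end of the stand's fixed rest arm, which points along the stand's +x; 118 mm from the hub's axis and 12 mm above the bench; the arm is 16 mm wide, 5 mm thick, its fork reaches 27 mm high
- long_center (a point): the longest-armed loose steel plate, 0.10 to 0.17 kg: a flat octagon 60 mm across flats, 10 mm thick, with a cross-shaped hole (slots 15 x 42 mm along its x and y). A flat arm, 16 mm wide, points to its +x and ends 98 mm out in a fork rising 10 mm above the plate. Point: hole centre, half-way up. Lies fork up, any yaw. Grip from above the flats at +-y or either diagonal (45 degree) pair.
- long_fork (a point): the outer end of the arm of the longest-armed plate, 98 mm along the plate's +x from its centre, half-way up the plate
- mid_center (a point): the middle-armed loose steel plate, 0.10 to 0.17 kg: a flat octagon 60 mm across flats, 10 mm thick, with a cross-shaped hole (slots 15 x 42 mm along its x and y). A flat arm, 16 mm wide, points to its +x and ends 78 mm out in a fork rising 10 mm above the plate. Point: hole centre, half-way up. Lies fork up, any yaw. Grip from above the flats at +-y or either diagonal (45 degree) pair.
- mid_fork (a point): the outer end of the arm of the middle-armed plate, 78 mm along the plate's +x from its centre, half-way up the plate
- short_center (a point): the shortest-armed loose steel plate, 0.10 to 0.17 kg: a flat octagon 60 mm across flats, 10 mm thick, with a cross-shaped hole (slots 15 x 42 mm along its x and y). A flat arm, 16 mm wide, points to its +x and ends 58 mm out in a fork rising 10 mm above the plate. Point: hole centre, half-way up. Lies fork up, any yaw. Grip from above the flats at +-y or either diagonal (45 degree) pair.
- short_fork (a point): the outer end of the arm of the shortest-armed plate, 58 mm along the plate's +x from its centre, half-way up the plate
- keeper (a joint): swinging aluminium keeper bar, rad, 0 to 2.7: 0 = shut on its stop, over the hub, pointing from the pivot to the hub's axis; grows as it swings open, anticlockwise from above. Starts at 1.5 to 2.6. Light friction (0.3 N at the peg, damped 0.03 N m s), stays where left; push with a few newtons at most. Bar 14 mm wide, 63 to 69 mm above the bench, reaching 99 mm from the pivot.
- keeper_peg (a point): the round upright steel peg on the keeper bar by which it is pushed, 10 mm thick, from 69 to 97 mm above the bench, 60 mm from the pivot axis; the point is on the peg's axis 83 mm above the bench
- keeper_pivot (a point): the axis of the keeper's pivot, on a 12 mm post, 66 mm above the bench, at x = -60, y = +60 mm in the stand's frame
- jar: bystander: amber glass jar with a steel cap, 60 mm across, 110 mm tall; origin at the centre of its underside
- tin: bystander: plain grey tin, 64 mm across, 60 mm tall; origin at the centre of its underside
- paddle: bystander: flat wooden-handled paddle lying on the bench, 160 mm long, along its own x; origin at the middle of its underside
Mind the look-alikes: they are no part of the job. What is shaped like the part that bears short_center but green is not meant.

How it is judged:
By the outcome, as a careful person would: the job done as asked, in the order asked, and still so for the second after the job is handed in, with the robot touching nothing.
It also fails if it takes over 72 s, if anything falls off the work surface, if the arm or the gripper's body presses on something with over 40 N, if the wrist force passes 120 N, or if a joint passes its speed limit or range.

## Robot

A 6-joint arm with a two-finger parallel gripper is mounted at the origin on the work surface. World frame = base frame: x ahead of the robot, y to its left, z up, the work surface at z = 0. Lengths are in m, angles in rad, forces in N, time in s.
With the tool pointing down it reaches from about 0.35 to 0.85 m from the base axis. Payload 8.1 kg.
Tool frame: the origin (TCP) lies on the centre line of the jaws, within the pads' length; the fingertips stand 14 mm ahead of it and the grasp point (between the pads) lies 5 mm behind it; z points along the fingers, y is the line along which they close (so a half turn about z gives the same grasp; the last joint's range is limited). The gripper opens to 85 mm and grips with 20 to 120 N. Pads are 22 mm wide; open, the fingers measure 114 mm over their backs; the gripper's body (76 mm by 85 mm) begins 54 mm behind the grasp point. The pads swing forward as they close: fully open they stand 13 mm farther back than shut.
Start: joints at [-1.194, 0.13, 1.488, -0, 1.523, -0.085], TCP at [0.267, -0.537, 0.216] pointing down, gripper open.
Joint ranges: [-2.96, 2.96], [-0.89, 2.26], [0.02, 2.5], [-1.34, 4.48], [0, 2.73], [-2.66, 2.66]. Speed limits (rad/s): [2.39, 2.39, 2.79, 3.14, 3.14, 3.14].

## Interface

Orientations are given as a unit quaternion [w, x, y, z].
In Python, from bench import read_state, cams, env gives the robot as it stands. The module is installed in compiled form; this text tells all that it offers.
- The arm moves only by the shell command python3 -m jog 'ROWS' [FORCE]. ROWS is a JSON object of lists of equal length, an entry for each row: "claw": the finger opening in mm, from 0 to 85.4; "dp": the shift along the world's x, y, z in mm, a list of three; "angular": the turn, a rotation vector about the world's x, y, z in degrees, a list of three. In form: {"claw": [claw, ...], "dp": [[dx, dy, dz], ...], "angular": [[wx, wy, wz], ...]}. A call has 1 to 8 rows; each row shifts and turns the commanded pose from where the row before left it; what a row does not reach is not made up. A row lasts 1/10 s, in which the tool goes at most 50 mm and 8.59 degrees, less where a joint would pass 70% of its speed; a pose out of reach is approached as far as the arm can. A call is refused whole if a number of a shift passes 50 or a number of a turn 8.59, either way. A call with a gripper value outside its range is refused whole. The fingers move at their own pace and stop on an object; FORCE is the grip in N (left out, the last holds). Time passes only in rows, so rows that do not move let the fingers close. It gives the time, the measured TCP pose, the force, the opening and the grip force at its end, in the units of the state.
- read_state(): the state, without advancing time (a new reading comes with each control period).
- cams.capture(name): name is "side" or "top" or "wrist"; returns a dict with "pixels" (480x640x3 uint8, red, green, blue), "fx", "fy", "cx", "cy" (pixels), "world_to_cam" (4x4, takes a point from world to camera coordinates); the wrist camera has in their place "mount" (4x4, takes a point from camera to tool coordinates, whose origin is the TCP and whose axes are the flange's). Camera axes: x right, y down, z forward; pixel columns grow to the right and rows downward; lengths in m; the calibration is good to about 2 mm. A picture is of the moment at which its call begins: read the wrist's pose just before it. There is no depth.
- env.sign_off(): hands the job in; it is judged then, once.
The state is a dict: "time": time; "qpos": joint angles; "qvel": joint speeds; "joint_efforts": joint torques, N m; "position": TCP position; "eef_rot": TCP orientation; "ft_force": force on the tool from outside, world axes, zero at the start; "torque": the same for the moment, N m; "width": finger opening in m; "grasp_force": force on a finger pad.
Only numpy, scipy, OpenCV 4.12 (cv2) and the standard library are available. Lean on these libraries where they do the work, as an engineer would, in place of code of your own. Each camera call takes 0.05 s, during which the arm holds its last target. There are 200 camera calls.

## Working session

There is one attempt and no reset: what is moved stays moved. The work goes in short steps, Python scripts to look and compute and a shell command to move; the robot and the scene stay as the last step left them, time stands still between calls to the robot, and variables do not carry over. Pictures are saved under pics/ and viewed, at most 10 in all, crops included, and the job is handed in when it is done.

```bash
mkdir -p pics; cat > h.py <<'E'
import numpy as np, cv2
from bench import read_state, cams, env
from scipy.spatial.transform import Rotation as R
def rot(q): return R.from_quat([q[1],q[2],q[3],q[0]]).as_matrix()
def shot(name):
    s=read_state(); c=cams.capture(name)
    if name=="wrist":
        T=np.eye(4);T[:3,:3]=rot(s["eef_rot"]);T[:3,3]=s["position"]
        c["c2w"]=T@c["mount"]
    else: c["c2w"]=np.linalg.inv(c["world_to_cam"])
    return c
def save(c,f): cv2.imwrite("pics/"+f,cv2.cvtColor(c["pixels"],cv2.COLOR_RGB2BGR))
def ray(c,u,v,z):
    d=c["c2w"][:3,:3]@np.array([(u-c["cx"])/c["fx"],(v-c["cy"])/c["fy"],1.]);o=c["c2w"][:3,3]
    return o+d*(z-o[2])/d[2]
def proj(c,p):
    q=np.linalg.inv(c["c2w"])@np.append(p,1.);return np.array([c["fx"]*q[0]/q[2]+c["cx"],c["fy"]*q[1]/q[2]+c["cy"]])
E
python3 - <<'E'
from h import *
import pickle
for n in("top","side"):
    c=shot(n);save(c,n+"0.png");pickle.dump(c,open(n+"0.pkl","wb"));print(n,c["c2w"][:3,3],c["c2w"][:3,2],c["fx"])
s=read_state();print(s["time"],s["position"],s["eef_rot"],s["width"]);print(shot("wrist")["mount"])
E
```

```text
top [0.39186835 0.02445076 1.06073733] [ 0.13899063 -0.02969388 -0.98984841] 473.5505957922535
side [0.48994709 0.78354278 0.80431754] [ 0.01861362 -0.72378152 -0.68977812] 524.8299133602733
0.1 [ 0.26715385 -0.53665716  0.21542061] [-8.33352378e-04  9.73461276e-01  2.28850243e-01 -1.27808865e-04] 0.08555541238380691
[[ 5.53642090e-04 -9.50867940e-01 -3.09596278e-01  8.07884531e-02]
 [ 9.99999845e-01  5.42338558e-04  1.22577884e-04 -5.41162872e-04]
 [ 5.13506190e-05 -3.09596298e-01  9.50868093e-01 -1.57330793e-01]
 [ 0.00000000e+00  0.00000000e+00  0.00000000e+00  1.00000000e+00]]
```

View pics/top0.png

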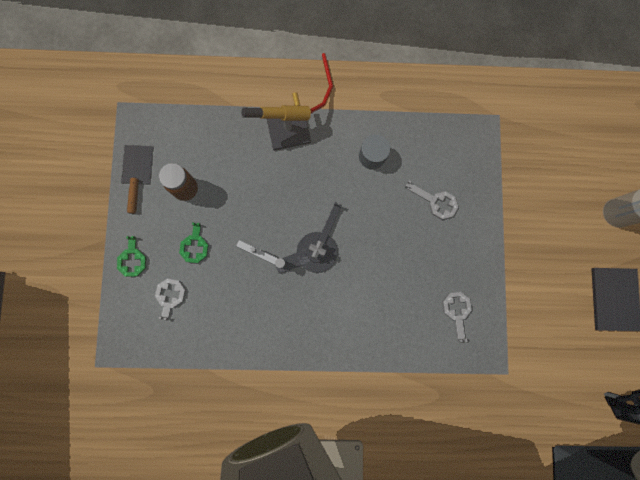

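View pics/side0.png

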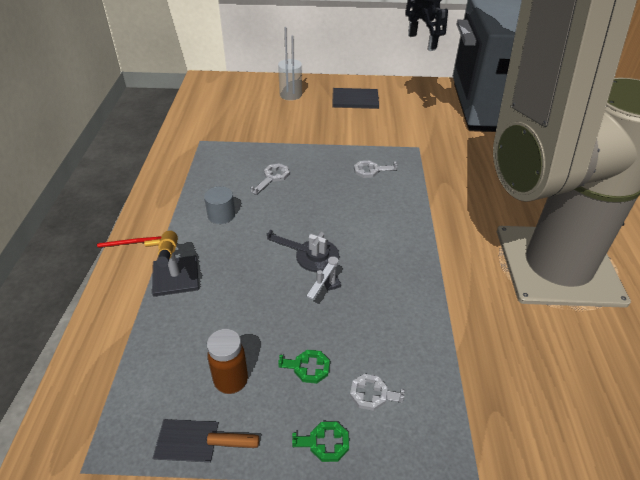

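Top view: loose plates at (443,205) arm to (408,184) = longest, (457,306) arm to (463,340) = middle, and (170,293) arm to (166,318) = shortest (grey). The green look-alikes are at (131,262) and (194,248). The stand hub is at (318,248), fixed fork (338,206), and the keeper is open with its end at (240,244).

```bash
python3 - <<'E'
from h import *
import pickle
c=pickle.load(open("top0.pkl","rb"))
hsv=cv2.cvtColor(c["pixels"],cv2.COLOR_RGB2HSV)
m=((hsv[...,2]>150)&(hsv[...,1]<50)).astype(np.uint8)
for n,(u,v),(fu,fv) in(("long",(443,205),(408,184)),("mid",(457,306),(463,340)),("short",(170,293),(166,318))):
    k=np.zeros_like(m);x0,x1,y0,y1=min(u,fu)-22,max(u,fu)+22,min(v,fv)-22,max(v,fv)+22
    k[y0:y1,x0:x1]=m[y0:y1,x0:x1]
    # ring centre: circle fit of octagon part
    ys,xs=np.nonzero(k);P=np.array([ray(c,a,b,.01)[:2] for a,b in zip(xs,ys)])
    ce=ray(c,u,v,.01)[:2]
    for _ in range(6):
        q=P[np.hypot(*(P-ce).T)<.034]; ce=(q.max(0)+q.min(0))/2 if _<0 else np.array(cv2.minEnclosingCircle((q*1000).astype(np.float32))[0])/1000
    far=P[np.hypot(*(P-ce).T)>.036]; d=far.mean(0)-ce
    print(n,ce.round(4),"yaw",np.degrees(np.arctan2(d[1],d[0])).round(1),"len",np.hypot(*(far-ce).T).max().round(4))
hub=ray(c,317.5,248.5,.06);ff=ray(c,338,206,.02);print("hub",hub,"fork",ff,"dist",np.hypot(*(ff-hub)[:2]))
cv2.imwrite("pics/t1.png",cv2.resize(cv2.cvtColor(c["pixels"],cv2.COLOR_RGB2BGR)[160:350,220:480],None,fx=3,fy=3,interpolation=cv2.INTER_CUBIC))
E
```

```text
<stdin>:14: RuntimeWarning: Mean of empty slice.
  ret = um.true_divide(
Traceback (most recent call last):
ValueError: zero-size array to reduction operation maximum which has no identity
```

```bash
python3 - <<'E'
from h import *
import pickle
c=pickle.load(open("top0.pkl","rb"))
hsv=cv2.cvtColor(c["pixels"],cv2.COLOR_RGB2HSV)
print([hsv[b,a].tolist() for a,b in((425,194),(460,325),(168,308),(400,250),(443,194))])
m=((hsv[...,2]>135)&(hsv[...,1]<50)).astype(np.uint8)
for n,(u,v),(fu,fv) in(("long",(443,205),(408,184)),("mid",(457,306),(463,340)),("short",(170,293),(166,318))):
    k=np.zeros_like(m);x0,x1,y0,y1=min(u,fu)-22,max(u,fu)+22,min(v,fv)-22,max(v,fv)+22
    k[y0:y1,x0:x1]=m[y0:y1,x0:x1]
    ys,xs=np.nonzero(k);P=np.array([ray(c,a,b,.01)[:2] for a,b in zip(xs,ys)])
    ce=ray(c,u,v,.01)[:2]
    for _ in range(6):
        q=P[np.hypot(*(P-ce).T)<.034]; ce=np.array(cv2.minEnclosingCircle((q*1000).astype(np.float32))[0])/1000
    far=P[np.hypot(*(P-ce).T)>.036]; d=far.mean(0)-ce
    print(n,len(far),ce.round(4),"yaw",np.degrees(np.arctan2(d[1],d[0])).round(1),"len",np.hypot(*(far-ce).T).max().round(4) if len(far) else 0)
hub=ray(c,317.5,248.5,.06);ff=ray(c,338,206,.02);print("hub",hub,"fork",ff,"dist",np.hypot(*(ff-hub)[:2]))
cv2.imwrite("pics/t1.png",cv2.resize(cv2.cvtColor(c["pixels"],cv2.COLOR_RGB2BGR)[160:350,220:480],None,fx=3,fy=3,interpolation=cv2.INTER_CUBIC))
E
```

```text
[[10, 5, 142], [30, 5, 140], [20, 5, 157], [30, 5, 109], [175, 11, 144]]
long 115 [ 0.6285 -0.2881] yaw 64.6 len 0.0933
mid 86 [ 0.3935 -0.317 ] yaw -174.9 len 0.0758
short 52 [0.4099 0.3195] yaw 172.9 len 0.0563
hub [ 0.5102957  -0.00231772  0.06      ] fork [ 0.61217547 -0.04735792  0.02      ] dist 0.11139168297358154
```

View pics/t1.png

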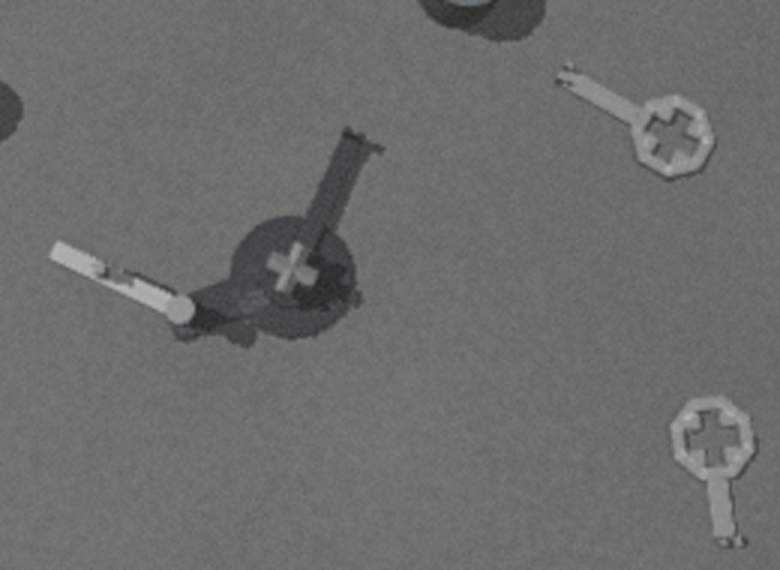

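Close crop: hub cross near (292,266), fixed arm to the upper right, keeper pivot (180,308), bar pointing to the left. The longest and middle plates are as chosen. I'll go over the stand first for a close look.

```bash
python3 -m jog '{"claw":[85,85,85,85,85,85,85,85],"dp":[[19,41,0],[19,41,0],[19,41,0],[19,41,0],[19,41,0],[19,41,0],[19,41,0],[19,41,0]],"angular":[[0,0,0],[0,0,0],[0,0,0],[0,0,0],[0,0,0],[0,0,0],[0,0,0],[0,0,0]]}' 40
python3 -m jog '{"claw":[85,85,85,85,85,85,85],"dp":[[19,41,0],[19,41,0],[19,41,0],[19,41,0],[15,43,0],[0,0,0],[0,0,0]],"angular":[[0,0,0],[0,0,0],[0,0,0],[0,0,0],[0,0,0],[0,0,0],[0,0,0]]}'
python3 - <<'E'
from h import *
import pickle
c=shot("wrist");save(c,"w1.png");pickle.dump(c,open("w1.pkl","wb"));s=read_state();print(s["time"],s["position"],s["eef_rot"])
print(proj(c,[.5103,-.0023,.06]),proj(c,[.618,-.05,.012]),proj(c,[.48,.077,.069]))
E
```

```text
time: 0.95
position: [0.4196, -0.2074, 0.2163]
eef_rot: [0.0, 0.973, 0.229, 0.0]
ft_force: [1.3, -0.7, 0.1]
width: 0.0847
grasp_force: 0.0
time: 1.65
position: [0.5102, -0.0012, 0.216]
eef_rot: [0.0, 0.973, 0.23, -0.001]
ft_force: [0.8, -1.2, -0.3]
width: 0.085
grasp_force: 0.0
1.7 [ 0.51003739 -0.00219669  0.21599677] [ 9.69247253e-05  9.73338388e-01  2.29373344e-01 -4.92844661e-04]
[313.87972739 216.66543615] [402.96557826 133.62453872] [222.1982186  210.17953217]
```

View pics/w1.png

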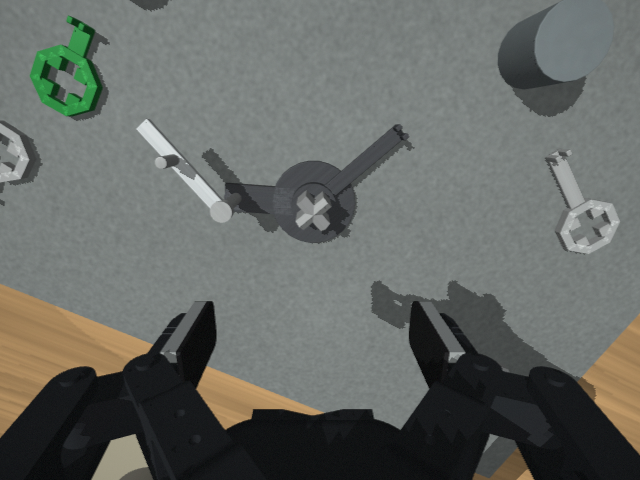

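The wrist view shows the hub cross at about (313,210), fixed fork at (400,130), pivot (221,211), peg (168,160), and the longest plate at (588,226).

```bash
cat > m.py <<'E'
from h import *
def comp(c,u,v,rad,lo,col=None,z=0.01):
    """blob of bright pixels nearest (u,v)"""
    hsv=cv2.cvtColor(c["pixels"],cv2.COLOR_RGB2HSV)
    m=((hsv[...,2]>lo)&(hsv[...,1]<60)).astype(np.uint8)
    k=np.zeros_like(m);cv2.circle(k,(int(u),int(v)),rad,1,-1);m=m&k
    m=cv2.morphologyEx(m,cv2.MORPH_OPEN,np.ones((2,2),np.uint8))
    n,l,st,_=cv2.connectedComponentsWithStats(m);i=1+np.argmax(st[1:,4]);return (l==i).astype(np.uint8)
def plate(c,ce,L,lo=135):
    """ring centre & yaw from top-face mask, plane z=.01"""
    u,v=proj(c,[*ce,.01]);f=c["fx"]/ (c["c2w"][2,3]-.01)
    k=comp(c,u,v,int((L+.02)*f),lo);ys,xs=np.nonzero(k)
    P=np.array([ray(c,a,b,.01)[:2] for a,b in zip(xs,ys)]);ce=np.array(ce)
    for _ in range(8):
        q=P[np.hypot(*(P-ce).T)<.034];ce=np.array(cv2.minEnclosingCircle((q*1e4).astype(np.float32))[0])/1e4
    r=np.hypot(*(P-ce).T);far=P[(r>.037)&(r<L-.01)];d=far.mean(0)-ce
    return ce.round(4),np.degrees(np.arctan2(d[1],d[0])).round(1),r.max().round(4)
E
python3 - <<'E'
from m import *
import pickle
c=pickle.load(open("w1.pkl","rb"))
hsv=cv2.cvtColor(c["pixels"],cv2.COLOR_RGB2HSV)
m=(hsv[185:235,285:345,2]>135).astype(np.uint8);ys,xs=np.nonzero(m)
u,v=xs+285,ys+185;print("hub px",u.min(),u.max(),v.min(),v.max(),u.mean(),v.mean())
hub=ray(c,(u.min()+u.max())/2,(v.min()+v.max())/2,.056);print("hub",hub, ray(c,u.mean(),v.mean(),.057))
for z,(a,b) in((.012,(397,134)),(.069,(221,211)),(.097,(174,161))):
    p=ray(c,a,b,z);d=p-hub;print(p.round(4),np.degrees(np.arctan2(d[1],d[0])),np.hypot(*d[:2]))
print(plate(c,(.6285,-.2881),.098))
big=cv2.resize(c["pixels"][110:300,180:420],None,fx=3,fy=3,interpolation=cv2.INTER_CUBIC);big=cv2.convertScaleAbs(big,alpha=1.8)
cv2.imwrite("pics/w1c.png",big[...,::-1])
E
```

```text
hub px 296 328 197 229 312.1283422459893 212.84135472370767
hub [5.11817657e-01 4.70611379e-04 5.60000000e-02] [0.51223499 0.00054131 0.057     ]
[ 0.615  -0.0448  0.012 ] -23.676143666548363 0.11261829846673257
[0.4788 0.0777 0.069 ] 113.15937440476102 0.08399452351238922
[0.5096 0.1227 0.097 ] 91.02572239576448 0.12225225971571092
(array([ 0.6283, -0.2881]), np.float64(63.4), np.float64(0.0963))
```

View pics/w1c.png

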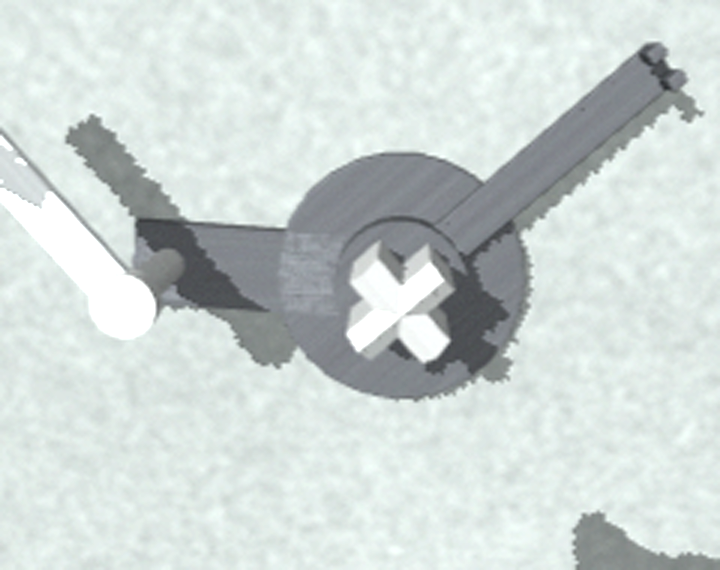

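```bash
python3 - <<'E'
from h import *
import pickle
c=pickle.load(open("w1.pkl","rb"))
f=lambda x,y,z:ray(c,180+(x+.5)/3-.5,110+(y+.5)/3-.5,z)
a=f(403,303,.06);b=f(407.5,276,.008);e=f(660,67,.013);p=f(122,308,.069)
print(a,b)
for h in(a,b):
  for q in(e,p):
    d=q-h;print(np.degrees(np.arctan2(d[1],d[0])).round(1),np.hypot(*d[:2]).round(4))
E
```

```text
[5.15590246e-01 2.37608697e-04 6.00000000e-02] [ 0.51428436 -0.00254213  0.008     ]
-24.3 0.1121
116.3 0.0865
-22.8 0.1122
114.7 0.0884
```

```bash
python3 -m jog '{"claw":[72,72,72,72,72,72,72,72],"dp":[[17,-41,-8],[17,-41,-8],[17,-41,-8],[17,-41,-8],[17,-41,-10],[17,-41,-10],[16,-40,-10],[0,0,0]],"angular":[[0,0,-2],[0,0,-2],[0,0,-2],[0,0,-1.5],[0,0,0],[0,0,0],[0,0,0],[0,0,0]]}' 40
python3 -m jog '{"claw":[72],"dp":[[0,0,-48]],"angular":[[0,0,0]]}'
python3 -m jog '{"claw":[72],"dp":[[0,0,0]],"angular":[[0,0,0]]}'
python3 - <<'E'
from m import *
c=shot("wrist");save(c,"w2.png");print(plate(c,(.6284,-.288),.098));s=read_state();print(s["position"],s["eef_rot"])
E
```

```text
time: 2.5
position: [0.6257, -0.2947, 0.1497]
eef_rot: [-0.001, 0.987, 0.161, -0.003]
ft_force: [-0.5, 1.1, -1.0]
width: 0.0718
grasp_force: 0.0
time: 2.6
position: [0.6317, -0.294, 0.1133]
eef_rot: [0.004, 0.987, 0.162, 0.005]
ft_force: [1.4, -0.5, 1.2]
width: 0.0721
grasp_force: 0.0
time: 2.7
position: [0.6232, -0.2876, 0.0991]
eef_rot: [-0.004, 0.987, 0.163, -0.005]
ft_force: [-1.8, 0.9, -1.2]
width: 0.072
grasp_force: 0.0
(array([ 0.6283, -0.2879]), np.float64(63.5), np.float64(0.0964))
[ 0.62437631 -0.28757916  0.10218937] [-0.00276525  0.98648005  0.16381963 -0.0035474 ]
```

View pics/w2.png

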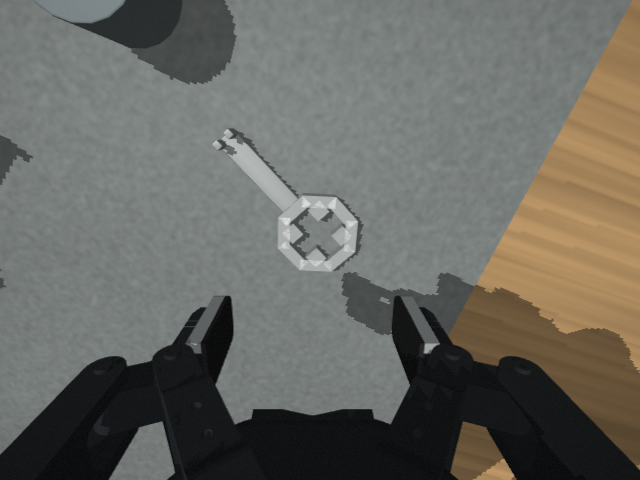

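The longest plate is centred at (318,233), midway between the fingers. I'll descend to it and find the bench by touch.

```bash
python3 -m jog '{"claw":[70,70,70,70],"dp":[[0,0,-40],[0,0,-36],[0,0,-4],[0,0,0]],"angular":[[0,0,0],[0,0,0],[0,0,0],[0,0,0]]}'
python3 -m jog '{"claw":[68,68,68,68],"dp":[[0,0,-3],[0,0,0],[0,0,0],[0,0,0]],"angular":[[0,0,0],[0,0,0],[0,0,0],[0,0,0]]}'
python3 - <<'E'
from m import *
c=shot("side");cv2.imwrite("pics/s2.png",cv2.resize(c["pixels"][90:230,190:350],None,fx=4,fy=4,interpolation=cv2.INTER_CUBIC)[...,::-1])
E
```

```text
time: 3.15
position: [0.6279, -0.288, 0.0274]
eef_rot: [-0.0, 0.986, 0.165, -0.0]
ft_force: [-0.8, 0.2, 0.8]
width: 0.0702
grasp_force: 0.0
time: 3.55
position: [0.6291, -0.2885, 0.0247]
eef_rot: [0.001, 0.986, 0.165, 0.001]
ft_force: [0.3, -0.2, 0.1]
width: 0.0681
grasp_force: 0.0
```

View pics/s2.png

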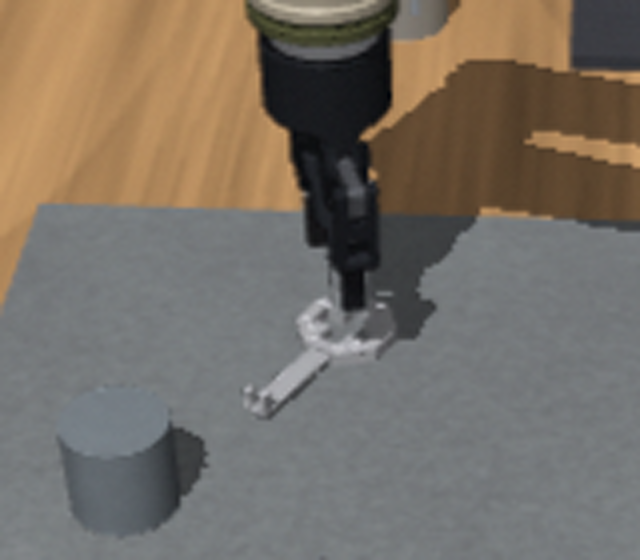

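The fingers straddle the ring and are still a little above the bench.

```bash
python3 -m jog '{"claw":[66,66,66],"dp":[[0,0,-6],[0,0,0],[0,0,0]],"angular":[[0,0,0],[0,0,0],[0,0,0]]}'
python3 -m jog '{"claw":[66,66,66],"dp":[[0,0,-3],[0,0,0],[0,0,0]],"angular":[[0,0,0],[0,0,0],[0,0,0]]}'
```

```text
time: 3.9
position: [0.6279, -0.2879, 0.0166]
eef_rot: [-0.0, 0.986, 0.165, -0.0]
ft_force: [0.6, 0.4, -0.4]
width: 0.0661
grasp_force: 0.0
time: 4.2
position: [0.6282, -0.2881, 0.0142]
eef_rot: [-0.0, 0.986, 0.165, -0.0]
ft_force: [0.3, -0.5, 0.3]
width: 0.066
grasp_force: 0.0
```

```bash
python3 -m jog '{"claw":[66,66,66],"dp":[[0,0,-2],[0,0,0],[0,0,0]],"angular":[[0,0,0],[0,0,0],[0,0,0]]}'
python3 -m jog '{"claw":[66,66,66],"dp":[[0,0,-2],[0,0,0],[0,0,0]],"angular":[[0,0,0],[0,0,0],[0,0,0]]}'
```

```text
time: 4.5
position: [0.6283, -0.2881, 0.0123]
eef_rot: [-0.0, 0.986, 0.165, -0.0]
ft_force: [0.1, 0.4, -1.0]
width: 0.0659
grasp_force: 0.0
time: 4.8
position: [0.6282, -0.2881, 0.0102]
eef_rot: [-0.0, 0.986, 0.165, -0.0]
ft_force: [0.2, 0.3, 0.2]
width: 0.0658
grasp_force: 0.0
```

```bash
python3 -m jog '{"claw":[66,56,50,50,50],"dp":[[0,0,-2],[0,0,0],[0,0,0],[0,0,0],[0,0,0]],"angular":[[0,0,0],[0,0,0],[0,0,0],[0,0,0],[0,0,0]]}' 60
python3 -m jog '{"claw":[50,50,50,50],"dp":[[0,0,10],[0,0,20],[0,0,30],[0,0,30]],"angular":[[0,0,0],[0,0,0],[0,0,0],[0,0,0]]}'
```

```text
time: 5.3
position: [0.6284, -0.2882, 0.0085]
eef_rot: [0.0, 0.986, 0.165, 0.0]
ft_force: [-0.8, 0.3, 0.0]
width: 0.05
grasp_force: 0.0
time: 5.7
position: [0.6281, -0.288, 0.0997]
eef_rot: [-0.0, 0.986, 0.165, -0.0]
ft_force: [0.7, -0.1, 0.3]
width: 0.0502
grasp_force: 0.0
```

```bash
python3 -m jog '{"claw":[70,70],"dp":[[0,0,0],[0,0,0]],"angular":[[0,0,0],[0,0,0]]}'; python3 - <<'E'
from m import *
c=shot("wrist");save(c,"w3.png")
try: print(plate(c,(.6284,-.288),.098))
except Exception as e: print(e)
c=shot("side");save(c,"s3.png")
E
```

```text
time: 5.9
position: [0.6295, -0.2888, 0.1007]
eef_rot: [0.001, 0.986, 0.165, 0.001]
ft_force: [-0.4, -0.3, 0.1]
width: 0.0698
grasp_force: 0.0
(array([ 0.6279, -0.2877]), np.float64(61.5), np.float64(0.0965))
```

View pics/w3.png

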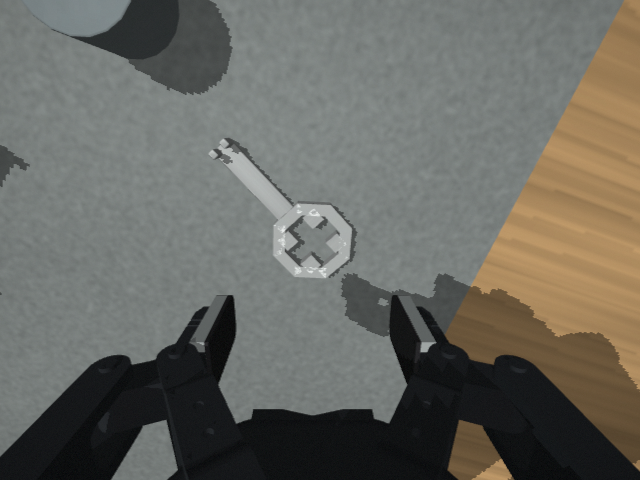

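The plate stayed in place and turned by 2°. The tips closed on its top edge, so they sit higher than I assumed. I'll go lower, probing by force.

```bash
python3 -m jog '{"claw":[70,70,68,66,66],"dp":[[0,0,-40],[0,0,-40],[0,0,-12],[0,0,-2],[0,0,0]],"angular":[[0,0,-2.5],[0,0,0],[0,0,0],[0,0,0],[0,0,0]]}'
python3 -m jog '{"claw":[66,66,66],"dp":[[0,0,-3],[0,0,0],[0,0,0]],"angular":[[0,0,0],[0,0,0],[0,0,0]]}'
```

```text
time: 6.5
position: [0.6286, -0.2883, 0.0049]
eef_rot: [0.0, 0.99, 0.143, -0.0]
ft_force: [0.9, -0.2, 1.4]
width: 0.0659
grasp_force: 0.0
time: 6.8
position: [0.6292, -0.2886, 0.0029]
eef_rot: [0.001, 0.99, 0.143, 0.001]
ft_force: [-0.1, 0.3, -0.1]
width: 0.0662
grasp_force: 0.0
```

```bash
python3 -m jog '{"claw":[66,66],"dp":[[0,0,-1.5],[0,0,0]],"angular":[[0,0,0],[0,0,0]]}'
```

```text
time: 7.0
position: [0.6284, -0.2882, 0.0001]
eef_rot: [0.0, 0.99, 0.143, 0.0]
ft_force: [0.1, 0.3, -0.5]
width: 0.0664
grasp_force: 0.0
```

```bash
python3 -m jog '{"claw":[60,54,50,50,50],"dp":[[0,0,0],[0,0,0],[0,0,0],[0,0,0],[0,0,0]],"angular":[[0,0,0],[0,0,0],[0,0,0],[0,0,0],[0,0,0]]}' 60
```

```text
time: 7.5
position: [0.6283, -0.2882, -0.0001]
eef_rot: [-0.0, 0.99, 0.143, -0.0]
ft_force: [-0.3, 0.8, 1.4]
width: 0.05
grasp_force: 0.0
```

```bash
python3 - <<'E'
from m import *
w=shot("wrist")
p=read_state()["position"]
for d in(-.014,0,.01): print(d,proj(w,[p[0],p[1],p[2]+d]))
s=shot("side");
a=cv2.resize(s["pixels"][90:230,200:330],(400,430),interpolation=cv2.INTER_CUBIC);b=cv2.resize(w["pixels"][150:450,160:480],(400,375))
b=cv2.copyMakeBorder(b,0,55,0,0,cv2.BORDER_CONSTANT)
cv2.imwrite("pics/d.png",np.hstack([a,b])[...,::-1])
E
```

```text
-0.014 [313.44745704 280.18537438]
0 [313.53383057 291.8430482 ]
0.01 [313.60405489 301.32109381]
```

View pics/d.png

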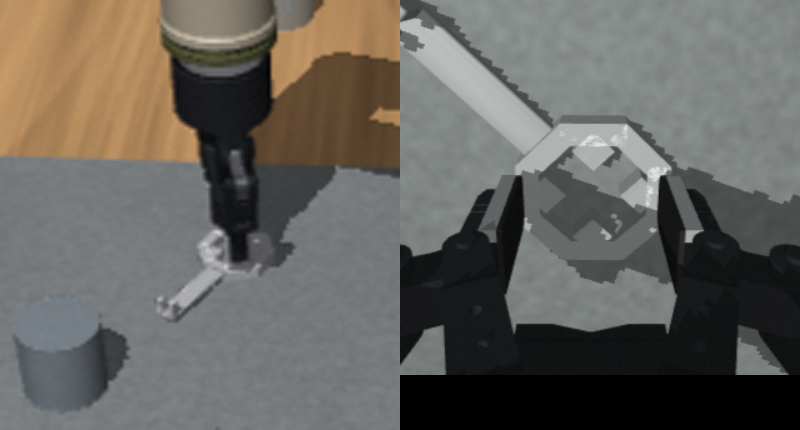

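```bash
python3 - <<'E'
from m import *
c=cams.capture("wrist");M=np.linalg.inv(c["mount"])
for w in(50,70):
  for x in(-.011,.011):
    for d in(-.02,-.01,0,.014):
      q=M@[x,w/2000,d,1];r=M@[x,-w/2000,d,1]
      print(w,x,d,[(round(c["fx"]*k[0]/k[2]+c["cx"]),round(c["fy"]*k[1]/k[2]+c["cy"])) for k in(q,r)])
print(c["pixels"].shape,c["fx"])
E
```

```text
50 -0.011 -0.02 [(367, 333), (260, 333)]
50 -0.011 -0.01 [(364, 321), (263, 321)]
50 -0.011 0 [(361, 311), (266, 311)]
50 -0.011 0.014 [(358, 298), (269, 298)]
50 0.011 -0.02 [(369, 290), (258, 290)]
50 0.011 -0.01 [(366, 281), (261, 281)]
50 0.011 0 [(363, 272), (264, 272)]
50 0.011 0.014 [(359, 262), (268, 262)]
70 -0.011 -0.02 [(388, 333), (239, 333)]
70 -0.011 -0.01 [(384, 321), (243, 321)]
70 -0.011 0 [(380, 311), (247, 311)]
70 -0.011 0.014 [(375, 298), (251, 298)]
70 0.011 -0.02 [(392, 290), (236, 290)]
70 0.011 -0.01 [(387, 281), (240, 281)]
70 0.011 0 [(383, 272), (244, 272)]
70 0.011 0.014 [(378, 262), (249, 262)]
(480, 640, 3) 338.6588225764414
```

```bash
python3 - <<'E'
from m import *
s=shot("side")
for r in(.025,.037):
  for z in(-.01,0,.01,.02,.03): print(r,z,proj(s,[.6283-.284*r,-.2882+.959*r,z]).round(1))
hub=proj(s,[.6283,-.2882,.01]);print(hub)
for v in range(165,185): print(v,s["pixels"][v,268:290].mean(1).astype(int).tolist())
E
```

```text
0.025 -0.01 [277.2 183.1]
0.025 0 [277.  179.9]
0.025 0.01 [276.8 176.7]
0.025 0.02 [276.7 173.5]
0.025 0.03 [276.5 170.2]
0.037 -0.01 [278.1 185.9]
0.037 0 [277.9 182.8]
0.037 0.01 [277.8 179.5]
0.037 0.02 [277.6 176.3]
0.037 0.03 [277.4 173. ]
[274.9118632 170.8630652]
165 [142, 180, 200, 183, 121, 49, 21, 21, 22, 23, 21, 21, 25, 41, 56, 63, 71, 69, 68, 64, 63, 62]
166 [166, 171, 167, 177, 133, 77, 32, 16, 17, 13, 15, 16, 57, 83, 90, 89, 89, 90, 85, 69, 63, 62]
167 [171, 167, 136, 105, 104, 124, 65, 17, 16, 14, 18, 18, 56, 81, 91, 99, 92, 88, 90, 80, 66, 62]
168 [167, 136, 96, 89, 92, 123, 67, 19, 18, 18, 17, 17, 57, 81, 116, 138, 102, 88, 90, 85, 68, 61]
169 [141, 107, 91, 99, 117, 129, 75, 27, 17, 18, 16, 16, 55, 81, 88, 90, 89, 89, 90, 89, 70, 62]
170 [145, 148, 127, 124, 117, 127, 76, 32, 19, 19, 15, 17, 42, 79, 88, 88, 87, 89, 89, 90, 83, 66]
171 [183, 171, 171, 160, 108, 121, 78, 32, 20, 17, 16, 18, 45, 79, 85, 87, 85, 85, 89, 89, 90, 68]
172 [186, 172, 164, 134, 93, 120, 80, 35, 22, 21, 19, 24, 46, 78, 85, 83, 85, 89, 90, 88, 84, 67]
173 [172, 164, 125, 92, 98, 123, 90, 42, 
[... 564 characters left out ...]
, 119, 117, 118]
179 [173, 170, 168, 166, 126, 131, 136, 137, 137, 137, 136, 136, 137, 136, 137, 129, 92, 111, 120, 119, 119, 120]
180 [171, 166, 160, 106, 113, 134, 136, 135, 135, 135, 134, 134, 133, 131, 125, 126, 123, 122, 121, 121, 119, 120]
181 [165, 147, 93, 75, 115, 131, 131, 128, 126, 126, 125, 120, 120, 120, 119, 122, 123, 123, 123, 123, 121, 118]
182 [141, 109, 73, 109, 123, 121, 120, 119, 120, 122, 124, 123, 122, 120, 121, 123, 122, 122, 122, 122, 121, 119]
183 [89, 110, 120, 121, 121, 120, 119, 121, 122, 123, 127, 126, 123, 118, 119, 120, 120, 121, 122, 121, 122, 119]
184 [75, 110, 121, 121, 120, 119, 120, 122, 123, 122, 123, 123, 122, 122, 122, 120, 122, 121, 121, 120, 121, 122]
```

Both views put the fingertips about 19 mm behind the reported TCP at this opening, so they are still above the plate. I'll keep descending by force feedback.

```bash
python3 -m jog '{"claw":[66,66,66,66,66],"dp":[[0,0,0],[0,0,0],[0,0,-6],[0,0,-5],[0,0,0]],"angular":[[0,0,0],[0,0,0],[0,0,0],[0,0,0],[0,0,0]]}'
python3 -m jog '{"claw":[66,66],"dp":[[0,0,-3],[0,0,0]],"angular":[[0,0,0],[0,0,0]]}'
```

```text
time: 8.2
position: [0.6274, -0.2876, -0.0128]
eef_rot: [-0.001, 0.99, 0.143, -0.001]
ft_force: [-0.5, -0.4, -0.7]
width: 0.0655
grasp_force: 0.0
time: 8.4
position: [0.628, -0.288, -0.0147]
eef_rot: [-0.0, 0.99, 0.143, -0.0]
ft_force: [0.3, 0.1, -0.2]
width: 0.0656
grasp_force: 0.0
```

```bash
python3 -m jog '{"claw":[66,66],"dp":[[0,0,-2],[0,0,0]],"angular":[[0,0,0],[0,0,0]]}'
```

```text
time: 8.6
position: [0.6283, -0.2881, -0.0163]
eef_rot: [-0.0, 0.99, 0.143, -0.0]
ft_force: [-0.3, 0.4, 0.5]
width: 0.0659
grasp_force: 0.0
```

```bash
python3 -m jog '{"claw":[66,60,55,50,50,50],"dp":[[0,0,-1],[0,0,0],[0,0,0],[0,0,0],[0,0,0],[0,0,0]],"angular":[[0,0,0],[0,0,0],[0,0,0],[0,0,0],[0,0,0],[0,0,0]]}' 60
```

```text
time: 9.2
position: [0.6288, -0.2884, -0.0164]
eef_rot: [0.0, 0.99, 0.143, 0.0]
ft_force: [-1.5, 0.8, 4.6]
width: 0.058
grasp_force: 64.7
```

```bash
python3 -m jog '{"claw":[50,50,50,50,50,50,50,50],"dp":[[0,0,10],[0,0,35],[0,0,45],[0,0,45],[-14,33,0],[-14,33,0],[-14,33,0],[-14,33,0]],"angular":[[0,0,0],[0,0,0],[0,0,0],[0,0,0],[0,0,8],[0,0,8],[0,0,8],[0,0,8]]}'
python3 -m jog '{"claw":[50,50,50,50,50,50,50,50],"dp":[[-14,33,0],[-14,33,0],[-14,33,0],[-14,33,0],[-4,22,0],[0,0,0],[0,0,0],[0,0,0]],"angular":[[0,0,8],[0,0,8],[0,0,8],[0,0,8],[0,0,8],[0,0,8],[0,0,8],[0,0,7.5]]}'
python3 -m jog '{"claw":[50,50],"dp":[[0,0,0],[0,0,0]],"angular":[[0,0,0],[0,0,0]]}'
python3 - <<'E'
from m import *
c=shot("wrist");s=shot("side")
print(read_state()["position"],proj(c,[.5125,-.0015,.06]))
a=cv2.resize(s["pixels"][160:320,230:400],(425,400),interpolation=cv2.INTER_CUBIC);b=cv2.resize(c["pixels"][90:410,170:470],(375,400))
cv2.imwrite("pics/e.png",np.hstack([a,b])[...,::-1])
E
```

```text
time: 10.0
position: [0.5713, -0.1548, 0.1178]
eef_rot: [-0.0, 0.911, 0.413, -0.0]
ft_force: [-0.2, -0.6, -0.2]
width: 0.0576
grasp_force: 64.6
time: 10.8
position: [0.5119, -0.0017, 0.118]
eef_rot: [-0.0, 0.557, 0.831, -0.0]
ft_force: [-0.7, 0.2, -0.7]
width: 0.0578
grasp_force: 64.6
time: 11.0
position: [0.5121, -0.0021, 0.1179]
eef_rot: [-0.0, 0.561, 0.828, -0.0]
ft_force: [0.3, 0.3, -1.2]
width: 0.0578
grasp_force: 64.6
[ 0.51221283 -0.00219567  0.11786483] [311.16920785 251.08955792]
```

View pics/e.png

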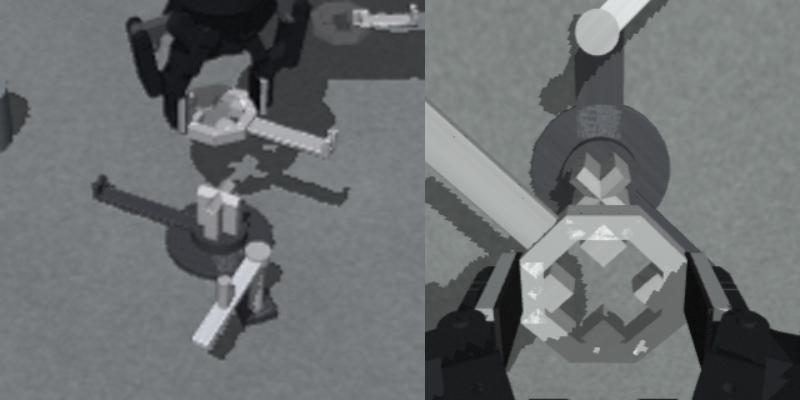

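This view shows the plate held level, with its ring centre near crop (603,287). The hub cross is at about (600,183) and the foot disc is centred near (601,169). The picture budget is now used up, so I'll work from numbers only.

```bash
python3 - <<'E'
from m import *
c=shot("wrist")
f=lambda x,y,z:ray(c,170+(x-425+.5)/1.25-.5,90+(y+.5)/1.25-.5,z)
print("disc",f(601,169,.008),"cross",f(600,183,.06),"piv",f(598,32,.069))
g=cv2.cvtColor(c["pixels"],cv2.COLOR_RGB2GRAY)
# bright row extents of hub cross
for v in range(210,266,3): print(v,g[v,290:335].tolist())
# disc edge: mat ~>115, disc <95
ed=[]
for a in np.radians(np.arange(180,361,6)):
    for r in range(75,30,-1):
        u,v=310.8+r*np.cos(a),222+r*np.sin(a)
        if g[int(v),int(u)]<82 : ed.append((u,v,r));break
print([(int(u),int(v),r) for u,v,r in ed])
E
```

```text
disc [0.51089233 0.00139766 0.008     ] cross [0.50790923 0.00787651 0.06      ] piv [0.47915126 0.07784335 0.069     ]
210 [76, 77, 77, 77, 76, 76, 77, 77, 77, 76, 76, 77, 77, 78, 79, 80, 78, 80, 80, 80, 80, 78, 78, 78, 77, 78, 78, 77, 78, 77, 74, 74, 75, 75, 75, 78, 77, 77, 78, 77, 74, 63, 53, 58, 72]
213 [76, 77, 75, 78, 76, 76, 77, 78, 90, 115, 116, 99, 77, 77, 77, 77, 76, 79, 79, 81, 81, 80, 79, 78, 79, 77, 77, 70, 65, 82, 86, 102, 117, 99, 74, 73, 75, 76, 78, 79, 77, 76, 76, 73, 62]
216 [76, 77, 77, 72, 66, 75, 77, 83, 101, 119, 120, 122, 121, 116, 101, 84, 77, 77, 78, 77, 78, 79, 80, 79, 79, 80, 80, 82, 83, 83, 82, 97, 123, 121, 120, 119, 109, 74, 73, 73, 76, 77, 78, 77, 78]
219 [76, 78, 81, 80, 81, 80, 80, 92, 116, 121, 121, 122, 121, 120, 121, 121, 121, 109, 84, 77, 75, 78, 78, 80, 82, 83, 81, 81, 81, 79, 84, 93, 116, 122, 122, 122, 122, 122, 120, 110, 83, 73, 75, 76, 78]
222 [80, 80, 80, 76, 76, 78, 86, 101, 121, 122, 123, 122, 122, 121, 122, 122, 122, 121, 121, 116, 96, 82, 82, 81, 81, 83, 82, 83, 83, 82, 83, 88, 109, 123, 124, 121, 123, 124, 123, 121, 122, 115, 92, 74, 74
[... 2942 characters left out ...]
80, 180, 180, 179, 180, 179, 179, 178, 179, 179, 179, 179, 179, 179, 179, 178, 179, 179, 179, 179, 179, 179, 179, 178, 178, 179, 179, 178, 179, 179, 180, 180, 179, 178, 179, 178, 180, 179, 179, 180, 180]
[(255, 222, 55), (255, 216, 56), (256, 210, 56), (258, 205, 55), (261, 200, 54), (265, 196, 52), (268, 191, 52), (271, 186, 53), (263, 169, 71), (266, 161, 75), (273, 157, 75), (280, 153, 75), (287, 150, 75), (295, 148, 75), (302, 147, 75), (310, 147, 75), (318, 147, 75), (326, 148, 75), (327, 169, 55), (331, 175, 51), (336, 177, 51), (340, 180, 51), (345, 183, 52), (349, 187, 52), (352, 191, 52), (355, 195, 52), (358, 200, 52), (360, 205, 52), (362, 210, 53), (364, 216, 54), (364, 222, 54)]
```

```bash
python3 - <<'E'
from m import *
c=shot("wrist");print("hub",ray(c,310,249,.06));
g=cv2.cvtColor(c["pixels"],cv2.COLOR_RGB2GRAY)
# ridge yaw
P=[ray(c,u,v,.06) for u,v in((292.5,234),(306.5,246),(325,234),(313,246))]
for a,b in((0,1),(2,3)): d=P[a]-P[b];print(np.degrees(np.arctan2(d[1],d[0])))
# fit disc ellipse on mat/disc edge
pts=[]
for a in np.radians(list(range(180,236,4))+list(range(300,361,4))):
    for r in np.arange(62,44,-.5):
        u,v=310+r*np.cos(a),221+r*np.sin(a)
        if g[int(v+.5),int(u+.5)]<88: pts.append(ray(c,u,v,.008)[:2]);break
P=np.array(pts);A=np.c_[2*P,np.ones(len(P))];x=np.linalg.lstsq(A,(P**2).sum(1),rcond=None)[0];res=np.hypot(*(P-x[:2]).T)
k=abs(res-np.median(res))<.002;P=P[k];A=np.c_[2*P,np.ones(len(P))];x=np.linalg.lstsq(A,(P**2).sum(1),rcond=None)[0];print("disc",x[:2],np.sqrt(x[2]+x[:2]@x[:2]),k.sum())
# held plate ring: inner slot walls; report mask extents at plate top z
z=read_state()["position"][2]+.0165+.010
m=cv2.inRange(g,150,200)
print("plate centre proj if at TCP:",proj(c,[*read_state()["position"][:2],z]))
for v in(300,315,320,325,335): print(v,g[v,225:400:1].tolist())
E
```

```text
hub [ 5.11378555e-01 -4.95011983e-04  6.00000000e-02]
159.4190731974566
68.54176828660492
disc [5.10157517e-01 3.83798987e-04] 0.04498750305496681 20
plate centre proj if at TCP: [309.55792194 318.72849141]
300 [78, 81, 95, 113, 113, 113, 113, 113, 113, 112, 113, 113, 113, 107, 80, 26, 25, 23, 21, 16, 80, 151, 178, 178, 177, 177, 176, 178, 178, 178, 178, 178, 178, 177, 177, 177, 179, 178, 178, 179, 178, 178, 178, 177, 178, 178, 170, 144, 119, 115, 99, 78, 77, 78, 79, 81, 80, 82, 82, 80, 79, 79, 79, 77, 76, 78, 96, 131, 134, 133, 131, 131, 127, 128, 128, 129, 131, 132, 133, 132, 132, 129, 127, 137, 162, 176, 177, 178, 179, 179, 174, 152, 134, 132, 131, 130, 129, 131, 132, 133, 135, 134, 133, 132, 130, 130, 129, 129, 133, 133, 133, 131, 129, 127, 126, 125, 125, 127, 127, 130, 132, 135, 134, 134, 125, 98, 79, 110, 163, 178, 177, 178, 177, 178, 177, 178, 188, 211, 211, 216, 219, 190, 189, 204, 190, 178, 179, 178, 177, 195, 201, 108, 114, 108, 74, 14, 16, 21, 23, 27, 68, 113, 113, 114, 113, 112, 113, 112, 112, 114, 111, 113, 104, 77, 74]
315 [113, 113, 112, 113, 114, 113, 112, 107, 80, 26
[... 2554 characters left out ...]
79, 177, 177, 178, 178, 176, 178, 176, 177, 178, 179, 177, 178, 177, 178, 177, 175, 175, 173, 174, 175, 176, 176, 177, 178, 178, 167, 120, 80, 78, 78, 79, 80, 80, 79, 78, 77, 79, 78, 77, 76, 74, 75, 76, 77, 78, 78, 78, 96, 130, 132, 130, 131, 131, 129, 128, 130, 131, 125, 104, 83, 81, 92, 118, 119, 124, 129, 131, 131, 130, 130, 130, 131, 131, 132, 132, 131, 130, 130, 132, 134, 133, 137, 138, 138, 136, 135, 133, 131, 130, 131, 131, 129, 130, 131, 128, 127, 123, 113, 104, 105, 104, 104, 105, 104, 105, 106, 105, 108, 106, 106, 106, 106, 106, 106, 106, 105, 106, 106, 106, 107, 106, 105, 105, 106, 105, 92, 32, 16, 13, 14, 16, 14, 13, 13, 12, 12, 14, 12, 17, 15, 13, 13, 13, 10, 16, 21, 22, 24, 27]
```

```bash
python3 - <<'E'
from m import *
c=shot("wrist");s=read_state();g=cv2.cvtColor(c["pixels"],cv2.COLOR_RGB2GRAY)
p=np.array(s["position"]);X=rot(s["eef_rot"])[:,0];Y=rot(s["eef_rot"])[:,1]
print(X,Y,p);z=p[2]+.0165+.01
col=g[255:400,312].tolist();print(col[:12],col[110:140])
for v in(262.5,380): print(v,(ray(c,312,v,z)-p)@X)
print((ray(c,312,320,z)-p)@Y, (ray(c,246.5,325,z)-p)@Y,(ray(c,377.5,325,z)-p)@Y)
h=ray(c,310,249,.06)-p;print("hub",h@X,h@Y)
E
```

```text
[-3.72502567e-01  9.28031160e-01  5.69220519e-05] [ 9.28031152e-01  3.72502572e-01 -1.22477903e-04] [ 0.51230601 -0.00221751  0.11786581]
[117, 116, 119, 117, 117, 116, 118, 147, 177, 179, 179, 179] [106, 105, 104, 105, 105, 105, 105, 106, 105, 106, 105, 105, 106, 105, 106, 124, 129, 130, 130, 130, 132, 132, 133, 131, 129, 125, 125, 124, 124, 124]
262.5 0.02669257037439609
380 -0.03298806246730003
0.001096084386895957 -0.027969047574700125 0.030176421411805394
hub 0.0019086494565792578 -0.00019119218458269586
```

```bash
python3 - <<'E'
from m import *
s=shot("side");g=cv2.cvtColor(s["pixels"],cv2.COLOR_RGB2GRAY);p=np.array(read_state()["position"])
print(proj(s,[*p[:2],p[2]+.0265]),proj(s,[.5113,-.0005,.06]))
for n,(r0,r1,c0,c1) in(("plate",(193,222,298,340)),("hub",(230,262,302,334))):
    print(n)
    for v in range(r0,r1): print(v,' '.join('%3d'%x for x in g[v,c0:c1]))
E
```

```text
[317.14139976 204.34927004] [317.19301214 236.31558699]
plate
193  25  25  25  24  25  25  26  47 106 122 121 118 115 117 117 118 118 112 106 103 108 112 114 116 120 121  80  60  58  59  60  37  18  14  16  15  84 120 105  51  21  44
194  27  25  25  23  24  24  28  85 112 117 115 115 108 104 102  98  91  90  91  90  91  91  95 105 114 126  89  68  64  61  62  37  18  17  15  18  84 120 100  48  24  46
195  25  25  26  25  25  22  49 106 107 101  98  91  90  90  90  89  89  89  89  88  90  90  89 102 106 150 123 106  86  79  70  37  18  14  12  19  84 119  87  38  23  54
196  24  24  27  27  25  23  83  97  93  91  91  90  90  91  90  90  88  88  87  89  90  93  99 157 171 172 172 172 156 151 120  51  16  14  15  18  88 122  85  34  21  55
197  23  20  25  23  20  22  79  89 101  93  89  89  91  90  89  88  89  88  84  84  86 107 140 158 167 168 170 172 172 184 175  84  14  15  15  18 109 126  85  34  23  53
198  23  23  23  23  27  41  48  80 147 112  85  86  89  89  88  90  88  87  78  81  93 132 140 140 146 149 160 167 171 170 172  88  21  15  15  19 110 126  84  38  27  55
199  2
[... 7477 characters left out ...]
  57  43  38  32  50  67  82  99 103 103
257  63  63  63  63  62  56  48  46  49  50  53  57  60  63  63  62  62  61  59  61  56  49  45  41  37  36  65 114 161 168 167 169
258  63  63  64  64  62  64  53  49  48  50  49  52  53  53  55  54  55  55  49  47  46  46  44  41  40  52 112 162 169 167 168 171
259  62  61  64  63  64  65  63  58  50  51  50  50  53  52  53  52  53  53  49  47  46  46  47  47  65  71 153 170 167 168 170 170
260  63  61  61  61  62  63  66  66  60  54  53  52  53  51  53  52  51  51  49  48  51  52  57  77  95  82 151 168 168 170 171 171
261  63  63  63  62  61  61  61  62  64  65  63  58  55  56  56  56  55  54  52  54  69  77  74  77  86  82 136 164 170 171 171 170
```

```bash
python3 -m jog '{"claw":[50,50,50,50,50],"dp":[[-1,2,-35],[0,0,-35],[0,0,-5],[0,0,0],[0,0,0]],"angular":[[0,0,1],[0,0,0],[0,0,0],[0,0,0],[0,0,0]]}'
python3 -m jog '{"claw":[50,50,50,50],"dp":[[0,0,-4],[0,0,0],[0,0,0],[0,0,0]],"angular":[[0,0,0],[0,0,0],[0,0,0],[0,0,0]]}'
```

```text
time: 11.8
position: [0.5126, -0.0003, 0.0446]
eef_rot: [0.001, 0.552, 0.834, 0.0]
ft_force: [-0.1, -0.3, -0.4]
width: 0.058
grasp_force: 64.9
time: 12.2
position: [0.5138, -0.0004, 0.0419]
eef_rot: [0.002, 0.552, 0.834, 0.001]
ft_force: [-1.0, -0.4, 7.7]
width: 0.058
grasp_force: 65.7
```

```bash
python3 -m jog '{"claw":[50,50,50],"dp":[[0,0,-4],[0,0,0],[0,0,0]],"angular":[[0,0,0],[0,0,0],[0,0,0]]}'
```

```text
time: 12.5
position: [0.5143, -0.0006, 0.0407]
eef_rot: [0.002, 0.552, 0.834, 0.001]
ft_force: [-13.8, -0.1, 35.1]
width: 0.0581
grasp_force: 68.7
```

```bash
python3 -m jog '{"claw":[50,50,50],"dp":[[-3,0,4],[0,0,0],[0,0,0]],"angular":[[0,0,0],[0,0,0],[0,0,0]]}'
python3 -m jog '{"claw":[50,50,50],"dp":[[0,0,-3],[0,0,0],[0,0,0]],"angular":[[0,0,0],[0,0,0],[0,0,0]]}'
python3 -c "
from h import *
s=read_state();print(s['position'],s['ft_force'],s['torque'])"
```

```text
time: 12.8
position: [0.5089, -0.0002, 0.0395]
eef_rot: [0.001, 0.552, 0.834, 0.0]
ft_force: [0.1, 1.0, -1.9]
width: 0.0582
grasp_force: 64.9
time: 13.1
position: [0.5083, 0.0002, 0.0354]
eef_rot: [-0.0, 0.552, 0.834, 0.0]
ft_force: [2.0, 3.3, -2.4]
width: 0.0576
grasp_force: 64.8
[5.08349995e-01 1.53579110e-04 3.54262122e-02] [ 2.0124447   3.29576386 -2.41408152] [ 0.42114858 -0.43971804 -0.06374361]
```

```bash
python3 -m jog '{"claw":[50,50,50,50],"dp":[[0,0,-4],[0,0,-4],[0,0,0],[0,0,0]],"angular":[[0,0,0],[0,0,0],[0,0,0],[0,0,0]]}'
python3 -m jog '{"claw":[50,50,50,50],"dp":[[0,0,-4],[0,0,-4],[0,0,0],[0,0,0]],"angular":[[0,0,0],[0,0,0],[0,0,0],[0,0,0]]}'
```

```text
time: 13.5
position: [0.5083, 0.0003, 0.0272]
eef_rot: [-0.0, 0.552, 0.834, 0.0]
ft_force: [3.8, 4.2, -3.6]
width: 0.058
grasp_force: 64.7
time: 13.9
position: [0.5083, 0.0002, 0.0192]
eef_rot: [-0.0, 0.552, 0.834, 0.0]
ft_force: [4.1, 4.7, -3.4]
width: 0.0578
grasp_force: 64.8
```

```bash
python3 -m jog '{"claw":[50,50,50,50,50,50],"dp":[[0.5,0.5,-4],[0,0,-4],[0,0,-4],[0,0,-2],[0,0,0],[0,0,0]],"angular":[[0,0,0],[0,0,0],[0,0,0],[0,0,0],[0,0,0],[0,0,0]]}'
python3 -m jog '{"claw":[50,50,50],"dp":[[0,0,-3],[0,0,0],[0,0,0]],"angular":[[0,0,0],[0,0,0],[0,0,0]]}'
```

```text
time: 14.5
position: [0.5084, 0.0003, 0.0055]
eef_rot: [-0.0, 0.552, 0.834, -0.0]
ft_force: [-0.1, 1.5, -1.0]
width: 0.058
grasp_force: 64.9
time: 14.8
position: [0.5091, 0.0001, 0.0035]
eef_rot: [0.0, 0.552, 0.834, -0.0]
ft_force: [-2.3, 0.2, 5.2]
width: 0.0579
grasp_force: 65.7
```

```bash
python3 -m jog '{"claw":[50,66,70,70,70,70,70,70],"dp":[[0,0,-1],[0,0,0],[0,0,0],[0,0,0],[0,0,20],[0,0,40],[0,0,45],[0,0,0]],"angular":[[0,0,0],[0,0,0],[0,0,0],[0,0,0],[0,0,0],[0,0,0],[0,0,-8.5],[0,0,-8.5]]}'
python3 - <<'E'
from m import *
c=shot("wrist");s=shot("side")
z=.03
for n,c in(("w",c),("s",s)):
    print(n,proj(c,[.5088,0,.03]))
    g=cv2.cvtColor(c["pixels"],cv2.COLOR_RGB2GRAY)
    k=comp(c,*proj(c,[.46,.02,.03]),60 if n=="s" else 90,135);ys,xs=np.nonzero(k)
    P=np.array([ray(c,a,b,.03)[:2] for a,b in zip(xs,ys)])-[.5088,0]
    r=np.hypot(*P.T);f=P[(r>.045)&(r<.085)];d=f.mean(0);print(len(f),np.degrees(np.arctan2(d[1],d[0])),np.hypot(*d),r.max())
E
python3 -m jog '{"claw":[70,70,70,70,70,70,70,70],"dp":[[-12,-36,0],[-12,-36,0],[-12,-36,0],[-12,-36,0],[-12,-36,0],[-12,-36,0],[-12,-36,0],[-12,-36,0]],"angular":[[0,0,-8.5],[0,0,-8.5],[0,0,-8.5],[0,0,-8.5],[0,0,-8.5],[0,0,-8.5],[0,0,-8.5],[0,0,-8.5]]}'
python3 -m jog '{"claw":[70,70,70,70,70,70,70,70],"dp":[[-19,-29,0],[0,0,0],[0,0,0],[0,0,0],[0,0,0],[0,0,0],[0,0,0],[0,0,0]],"angular":[[0,0,-8.5],[0,0,-8.5],[0,0,-8.5],[0,0,-8.5],[0,0,-8.5],[0,0,-8.5],[0,0,-8.5],[0,0,-8.5]]}'
python3 -m jog '{"claw":[70,70,70],"dp":[[0,0,0],[0,0,0],[0,0,0]],"angular":[[0,0,0],[0,0,0],[0,0,0]]}'
python3 - <<'E'
from m import *
c=shot("wrist");print(read_state()["position"],plate(c,(.3935,-.317),.078))
E
```

```text
time: 15.6
position: [0.5135, -0.0002, 0.114]
eef_rot: [0.004, 0.672, 0.741, 0.003]
ft_force: [1.6, -0.1, 0.6]
width: 0.0702
grasp_force: 0.0
w [303.33365179 238.86709685]
1195 157.4972439594482 0.06513189875218457 0.08692502555919239
s [318.23062231 246.88504138]
284 130.37489422363112 0.059693269306472486 0.141969097235974
time: 16.5
position: [0.4111, -0.2882, 0.1051]
eef_rot: [-0.001, 0.97, 0.241, -0.001]
ft_force: [0.8, -0.6, -0.0]
width: 0.0704
grasp_force: 0.0
time: 17.3
position: [0.3928, -0.3157, 0.1049]
eef_rot: [-0.001, 0.939, -0.343, -0.002]
ft_force: [-0.1, -0.3, -0.3]
width: 0.0702
grasp_force: 0.0
time: 17.6
position: [0.3935, -0.3163, 0.1062]
eef_rot: [-0.0, 0.94, -0.34, -0.001]
ft_force: [-0.2, 0.9, 1.1]
width: 0.0701
grasp_force: 0.0
[ 0.39361599 -0.31643368  0.10640584] (array([ 0.3935, -0.3168]), np.float64(-173.9), np.float64(0.0691))
```

The first plate is home with its arm at yaw 157.5°. I'm gripping the middle plate now.

```bash
python3 -m jog '{"claw":[70,68,66,66,66,60,54,50],"dp":[[0,-0.5,-40],[0,0,-40],[0,0,-34],[0,0,-9],[0,0,0],[0,0,0],[0,0,0],[0,0,0]],"angular":[[0,0,0],[0,0,0],[0,0,0],[0,0,0],[0,0,0],[0,0,0],[0,0,0],[0,0,0]]}' 60
python3 -m jog '{"claw":[50,50,50],"dp":[[0,0,0],[0,0,0],[0,0,0]],"angular":[[0,0,0],[0,0,0],[0,0,0]]}'
```

```text
time: 18.45
position: [0.3954, -0.3186, -0.0138]
eef_rot: [0.001, 0.94, -0.342, 0.002]
ft_force: [-0.8, 0.3, 5.6]
width: 0.0575
grasp_force: 64.8
time: 18.75
position: [0.3954, -0.3186, -0.0138]
eef_rot: [0.001, 0.94, -0.342, 0.002]
ft_force: [-0.9, 0.7, 7.9]
width: 0.0573
grasp_force: 65.1
```

```bash
python3 -m jog '{"claw":[50,50,50,50,50,50,50,50],"dp":[[0,0,10],[0,0,35],[0,0,45],[0,0,44],[12,36,0],[12,36,0],[12,36,0],[12,36,0]],"angular":[[0,0,0],[0,0,0],[0,0,0],[0,0,0],[0,0,8.49],[0,0,8.49],[0,0,8.49],[0,0,8.49]]}'
python3 -m jog '{"claw":[50,50,50,50,50,50,50,50],"dp":[[12,36,0],[12,36,0],[12,36,0],[12,36,0],[19,29,0],[0,0,0],[0,0,0],[0,0,0]],"angular":[[0,0,8.49],[0,0,8.49],[0,0,8.49],[0,0,8.49],[0,0,8.49],[0,0,8.49],[0,0,8.49],[0,0,8.49]]}'
python3 -m jog '{"claw":[50,50,50,50,50,50,50,50],"dp":[[0,0,0],[0,0,0],[0,0,0],[0,0,0],[0,0,0],[0,0,0],[0,0,0],[0,0,0]],"angular":[[0,0,8.49],[0,0,8.49],[0,0,8.49],[0,0,8.49],[0,0,8.49],[0,0,8.49],[0,0,0],[0,0,0]]}'
cat > n.py <<'E'
from m import *
c=shot("wrist");s=read_state();g=cv2.cvtColor(c["pixels"],cv2.COLOR_RGB2GRAY)
p=np.array(s["position"]);M=rot(s["eef_rot"]);X,Y=M[:,0],M[:,1];z=p[2]+.0265
print(p,"xyaw",np.degrees(np.arctan2(X[1],X[0])),s["ft_force"])
for u in(300,312,322): print(u,' '.join(map(str,g[245:275,u])),'|',' '.join(map(str,g[372:392,u])))
r=g[325].astype(int);print(r[238:252],r[368:390])
for v in(262.5,380): print(v,(ray(c,312,v,z)-p)@X)
E
python3 n.py
```

```text
time: 19.55
position: [0.4423, -0.172, 0.1191]
eef_rot: [0.0, 0.999, -0.05, 0.001]
ft_force: [1.1, -0.1, -1.9]
width: 0.0571
grasp_force: 64.8
time: 20.35
position: [0.509, 0.0003, 0.1188]
eef_rot: [0.0, 0.856, 0.517, 0.0]
ft_force: [0.7, 0.3, -1.5]
width: 0.0574
grasp_force: 64.8
time: 21.15
position: [0.509, -0.0002, 0.1185]
eef_rot: [0.0, 0.555, 0.832, 0.0]
ft_force: [-0.5, -0.7, -1.6]
width: 0.0573
grasp_force: 64.8
[ 5.08935317e-01 -1.66713634e-04  1.18351226e-01] xyaw 112.53669535156753 [ 0.74077446 -0.16985885 -1.8787211 ]
300 116 114 117 174 177 178 177 177 178 177 177 176 177 178 177 178 177 177 178 176 182 203 219 181 177 176 175 174 174 173 | 122 126 130 133 131 128 127 125 126 128 128 128 129 125 123 124 126 126 125 124
312 116 115 117 174 177 177 177 176 177 177 200 227 203 205 224 201 200 176 174 173 174 174 181 175 173 174 173 173 176 177 | 129 127 124 124 124 124 123 123 127 130 128 128 128 128 127 129 129 130 129 127
322 115 114 116 174 177 176 177 176 177 177 177 177 177 176 178 177 177 177 200 222 230 228 223 179 175 174 174 174 173 173 | 130 132 132 131 128 129 129 127 126 129 132 133 133 130 128 127 129 129 129 126
[ 21  18  22  18  18  19  22  18  21  19  36 110 175 176] [105 106 105 105 105 105 105  90  29  12  12  13  13  12  14  11  16  14
  12  14  10  13]
262.5 0.026611199371947118
380 -0.0331563710201673
```

```bash
cat >> n.py <<'E'
for u in(295,312,328): print(u,' '.join(map(str,g[235:250,u])),'|',' '.join(map(str,g[330:384,u])))
for v in(247.7,350,355,360,365): print(v,(ray(c,312,v,z)-p)@X)
for v in(290,300,310,320,330):
    r=g[v].astype(int);on=np.nonzero(r[230:400]>60)[0]+230;print(v,on[:1],on[-1:],' '.join(map(str,r[236:262])),'|',' '.join(map(str,r[362:386])))
E
python3 n.py | tail -13
```

```text
295 178 158 111 89 103 110 113 115 118 115 115 115 116 173 177 | 77 76 75 75 79 79 78 79 97 77 77 77 76 77 80 96 127 108 79 77 86 103 104 103 104 105 104 105 104 104 103 105 105 105 104 104 104 127 127 126 124 123 125 127 127 127 128 132 135 136 135 134 132 132
312 110 108 127 158 175 148 115 115 116 115 116 113 116 174 176 | 102 101 168 176 175 174 174 174 173 172 172 111 103 103 103 104 103 104 105 105 104 103 104 104 104 105 105 104 105 105 103 106 104 106 103 106 105 124 125 124 127 128 129 127 125 122 125 124 124 122 126 130 130 129
328 153 153 152 151 141 124 113 115 115 115 116 114 116 173 177 | 132 130 132 121 88 82 83 80 78 74 73 72 73 73 72 81 97 97 87 80 79 104 105 105 104 105 105 106 104 105 105 105 106 105 105 104 106 125 128 127 129 129 129 129 127 125 125 125 127 127 126 126 128 128
247.7 0.03318785247751193
350 -0.01641262284210643
355 -0.019120383582041118
360 -0.021857816466327985
365 -0.024625411911294443
290 [230] [399] 131 132 133 134 133 133 131 137 160 177 177 177 177 176 176 177 178 176 177 177 187 200 182 205 225 225 | 176 177 177 177 177 176 177 176 177 177 177 177 176 177 177 178 176 176 170 135 74 74 79 76
300 [230] [399] 111 110 111 97 43 24 22 21 21 18 18 102 176 177 177 176 177 176 177 177 176 176 177 176 177 176 | 176 177 176 176 176 176 177 177 177 161 106 106 106 107 106 90 14 15 14 20 22 24 42 84
310 [230] [399] 43 25 23 21 19 17 19 18 19 20 22 37 110 175 175 176 176 175 176 176 176 175 176 176 175 177 | 105 106 105 104 105 106 106 105 105 106 106 105 106 105 93 31 10 15 10 14 10 13 18 19
320 [230] [399] 20 18 19 21 19 19 17 17 18 20 20 20 56 128 176 175 175 176 175 174 175 175 175 176 176 175 | 103 105 105 104 107 105 106 106 105 106 106 106 105 95 53 13 15 14 13 12 13 13 14 14
330 [249] [399] 17 18 19 19 18 20 16 18 18 17 21 19 18 102 175 175 192 219 205 225 227 231 222 215 228 229 | 105 105 106 105 106 106 106 105 106 105 104 104 104 89 15 15 14 10 15 12 12 13 12 13
```

Compared with the first plate, this one sits about 5 mm further along tool x and 2.5 mm lower in the pads. I'll correct for that and lower it.

```bash
python3 -m jog '{"claw":[50,50,50,50,50,50],"dp":[[1.6,-4,-35],[0,0,-33],[0,0,-5],[0,0,-3],[0,0,0],[0,0,0]],"angular":[[0,0,0.5],[0,0,0],[0,0,0],[0,0,0],[0,0,0],[0,0,0]]}'
python3 -m jog '{"claw":[50,50,50],"dp":[[0,0,-3],[0,0,0],[0,0,0]],"angular":[[0,0,0],[0,0,0],[0,0,0]]}'
```

```text
time: 21.85
position: [0.5117, -0.0042, 0.0436]
eef_rot: [0.001, 0.55, 0.835, 0.001]
ft_force: [0.0, -0.0, -1.8]
width: 0.0578
grasp_force: 64.9
time: 22.15
position: [0.5106, -0.0041, 0.0392]
eef_rot: [0.0, 0.55, 0.835, 0.0]
ft_force: [-0.6, -0.3, -1.9]
width: 0.0572
grasp_force: 64.9
```

```bash
python3 -m jog '{"claw":[50,50,50,50,50],"dp":[[0,0,-4],[0,0,-4],[0,0,-4],[0,0,0],[0,0,0]],"angular":[[0,0,0],[0,0,0],[0,0,0],[0,0,0],[0,0,0]]}'
python3 -m jog '{"claw":[50,50,50,50,50],"dp":[[0,0,-4],[0,0,-3],[0,0,-2],[0,0,0],[0,0,0]],"angular":[[0,0,0],[0,0,0],[0,0,0],[0,0,0],[0,0,0]]}'
```

```text
time: 22.65
position: [0.5102, -0.0041, 0.0266]
eef_rot: [-0.0, 0.55, 0.835, -0.0]
ft_force: [1.0, -0.1, -1.9]
width: 0.057
grasp_force: 64.9
time: 23.15
position: [0.5104, -0.0041, 0.0179]
eef_rot: [-0.0, 0.55, 0.835, -0.0]
ft_force: [-0.0, -0.2, -1.2]
width: 0.0577
grasp_force: 64.9
```

```bash
python3 -m jog '{"claw":[50,50,50],"dp":[[0,0,-2],[0,0,0],[0,0,0]],"angular":[[0,0,0],[0,0,0],[0,0,0]]}'
```

```text
time: 23.45
position: [0.5109, -0.0042, 0.0163]
eef_rot: [0.0, 0.55, 0.835, 0.0]
ft_force: [0.2, 0.4, 0.7]
width: 0.0577
grasp_force: 65.2
```

```bash
python3 -m jog '{"claw":[50,50,64,70,70,70,70,70],"dp":[[0,0,-2],[0,0,0],[0,0,0],[0,0,0],[0,0,0],[0,0,20],[0,0,40],[0,0,40]],"angular":[[0,0,0],[0,0,0],[0,0,0],[0,0,0],[0,0,0],[0,0,0],[0,0,0],[0,0,0]]}'
cat > pl.py <<'E'
from m import *
def plate2(c,ce,L,lo=135,z=.01):
    u,v=proj(c,[*ce,z]);f=c["fx"]/(c["c2w"][2,3]-z)
    k=comp(c,u,v,int((L+.02)*f),lo);ys,xs=np.nonzero(k)
    P=np.array([ray(c,a,b,z)[:2] for a,b in zip(xs,ys)]);ce=np.array(ce)
    for _ in range(10):
        d=P-ce;r=np.hypot(*d.T);a=d[(r>.037)&(r<L-.01)].mean(0);a/=np.hypot(*a)
        q=P[(r<.035)&(~((d@a>.020)&(abs(d@[-a[1],a[0]])<.0105)))]
        ce,R=cv2.minEnclosingCircle((q*1e4).astype(np.float32));ce=np.array(ce)/1e4
    return ce.round(4),np.degrees(np.arctan2(a[1],a[0])).round(1),r.max().round(4),round(R/1e4,4)
E
python3 -m jog '{"claw":[70,70,70,70,70,70,70,70],"dp":[[-12,40,0],[-12,40,0],[-12,40,0],[-12,40,0],[-12,40,0],[-12,40,0],[-12,40,0],[-16,41,0]],"angular":[[0,0,2],[0,0,2],[0,0,2],[0,0,2],[0,0,2],[0,0,2],[0,0,2],[0,0,0.5]]}'
python3 -m jog '{"claw":[70,70,70],"dp":[[0,0,0],[0,0,0],[0,0,0]],"angular":[[0,0,0],[0,0,0],[0,0,0]]}'
python3 - <<'E'
from pl import *
import pickle
c=shot("wrist");s=read_state();print(s["position"],plate2(c,(.4115,.3193),.058))
t=pickle.load(open("top0.pkl","rb"));print(plate2(t,(.4115,.3193),.058))
for z,L,ce in((.04,.078,(.5098,-.001)),):
  print([ (n,plate2(shot(n),ce,L,135,z)) for n in("top",)])
E
```

```text
time: 24.25
position: [0.5092, -0.004, 0.1137]
eef_rot: [-0.001, 0.55, 0.835, -0.001]
ft_force: [-0.1, -0.6, 0.4]
width: 0.0703
grasp_force: 0.0
time: 25.05
position: [0.4099, 0.3183, 0.1137]
eef_rot: [0.0, 0.44, 0.898, 0.0]
ft_force: [0.6, -0.2, 0.6]
width: 0.0697
grasp_force: 0.0
time: 25.35
position: [0.4106, 0.3161, 0.1135]
eef_rot: [0.0, 0.44, 0.898, -0.0]
ft_force: [0.1, 0.2, -0.3]
width: 0.0699
grasp_force: 0.0
[0.41081145 0.31581259 0.11361714] (array([0.4115, 0.3194]), np.float64(115.7), np.float64(0.0782), 0.035)
(array([0.409 , 0.3159]), np.float64(171.7), np.float64(0.0514), 0.0318)
[('top', (array([ 0.5095, -0.0019]), np.float64(-128.0), np.float64(0.0956), 0.0345))]
```

```bash
python3 - <<'E'
from pl import *
c=shot("wrist");hsv=cv2.cvtColor(c["pixels"],cv2.COLOR_RGB2HSV)
print(proj(c,[.41,.317,.01]),read_state()["position"])
for lo in(135,150,165):
    m=((hsv[...,2]>lo)&(hsv[...,1]<60)).astype(np.uint8)
    n,l,st,ce=cv2.connectedComponentsWithStats(m)
    for i in range(1,n):
        if st[i,4]>200: print(lo,st[i].tolist(),ce[i].round(),ray(c,*ce[i],.01)[:2].round(3))
m=((hsv[...,2]>135)&(hsv[...,1]<60))
for v in range(150,330,6): print(v,''.join('#' if m[v,u] else '.' for u in range(220,420,3)))
E
```

```text
[310.44902928 229.360931  ] [0.41101837 0.31577378 0.11380984]
135 [205, 1, 251, 266, 22881] [334. 143.] [0.383 0.381]
135 [205, 155, 39, 47, 444] [225. 182.] [0.335 0.307]
135 [220, 192, 57, 44, 846] [251. 215.] [0.366 0.298]
135 [249, 235, 26, 23, 213] [260. 245.] [0.386 0.281]
150 [264, 172, 90, 93, 3314] [309. 221.] [0.405 0.321]
165 [264, 176, 89, 89, 3113] [309. 222.] [0.405 0.321]
150 ..####..#.##################...##########.#.#############..###..#..
156 ...######...####.#..##.#################..######..#...####..#####.#
162 #..#..##...##...#######..#################.#####.#....###..##..####
168 .#.......#.##..##############..#.#############..####.########.##...
174 ..###.....####..##..#..############################..##...#...#....
180 ..#....###.#.....####.##################.########.####.######......
186 ##.###......###########.###################...#..###########.......
192 .###.##......#..##########.###........###.#####...##.#....##.......
198 ##..##......#.#...#####################.###...##...######..........
204 .....#.....#####....########..#####.#####.###.######..###
[... 750 characters left out ...]
........##...........##.............................
276 ...........#...............................##.#....................
282 ....#.................#.....###...##......#..#....#....#.......###.
288 ...........#.......................................................
294 ......#......................#...###......#.....#........##........
300 ...................................................................
306 ......................................#............................
312 .................................#...#.............................
318 ...................................................................
324 ...................................................................
```

Here the mat reads brighter, so I'll use a threshold of 155.

```bash
python3 - <<'E'
from pl import *
c=shot("wrist");s=read_state()
for lo in(155,165): print(plate2(c,(.409,.319),.058,lo))
k=comp(c,*proj(c,[.409,.319,.01]),90,155)
for v in range(160,275,4): print(v,''.join('#' if k[v,u] else '.' for u in range(240,370,2)))
E
```

```text
(array([0.4138, 0.319 ]), np.float64(169.6), np.float64(0.0519), 0.0321)
(array([0.4138, 0.319 ]), np.float64(170.2), np.float64(0.0519), 0.032)
160 .................................................................
164 .................................................................
168 .................................................................
172 .................................................................
176 .................................................................
180 .................####............................................
184 ...............########..........................................
188 .............##########.#........................................
192 ..............#############......................................
196 ................############.###################.................
200 ..................################################...............
204 ....................####.##########################..............
208 .......................########...#########...#######............
212 .....................########.......#####
[... 374 characters left out ...]

236 ....................########....................########.........
240 ....................#####..........................#####.........
244 ....................#######.......................######.........
248 ......................#######......#####.......########..........
252 ........................#######...########...########............
256 ..........................########################...............
260 ............................####################.................
264 ................................##############...................
268 .................................................................
272 .................................................................
```

```bash
python3 -m jog '{"claw":[70,68,66,66,66,60,54,50],"dp":[[2.8,3,-40],[0,0,-40],[0,0,-38],[0,0,-11],[0,0,0],[0,0,0],[0,0,0],[0,0,0]],"angular":[[0,0,-1.5],[0,0,0],[0,0,0],[0,0,0],[0,0,0],[0,0,0],[0,0,0],[0,0,0]]}' 60
python3 -m jog '{"claw":[50,50,50],"dp":[[0,0,0],[0,0,0],[0,0,0]],"angular":[[0,0,0],[0,0,0],[0,0,0]]}'
```

```text
time: 26.35
position: [0.4152, 0.3209, -0.0127]
eef_rot: [0.001, 0.452, 0.892, 0.002]
ft_force: [-0.4, -1.2, 6.2]
width: 0.0567
grasp_force: 64.7
time: 26.65
position: [0.4152, 0.3209, -0.0127]
eef_rot: [0.001, 0.452, 0.892, 0.002]
ft_force: [-0.0, -2.8, 7.6]
width: 0.0569
grasp_force: 65.1
```

```bash
python3 -m jog '{"claw":[50,50,50,50,50,50,50,50],"dp":[[0,0,10],[0,0,36],[0,0,45],[0,0,42],[12,-40,0],[12,-40,0],[12,-40,0],[12,-40,0]],"angular":[[0,0,0],[0,0,0],[0,0,0],[0,0,0],[0,0,-2],[0,0,-2],[0,0,-2],[0,0,-2]]}'
python3 -m jog '{"claw":[50,50,50,50,50,50,50],"dp":[[12,-40,0],[12,-40,0],[12,-40,0],[11,-40,0],[0,0,0],[0,0,0],[0,0,0]],"angular":[[0,0,-2],[0,0,-2],[0,0,-1.3],[0,0,0],[0,0,0],[0,0,0],[0,0,0]]}'
cat > n2.py <<'E'
from m import *
c=shot("wrist");s=read_state();g=cv2.cvtColor(c["pixels"],cv2.COLOR_RGB2GRAY)
p=np.array(s["position"]);M=rot(s["eef_rot"]);X,Y=M[:,0],M[:,1];z=p[2]+.0265
print(p,"xyaw",np.degrees(np.arctan2(X[1],X[0])))
for u in(295,312,328): print(u,'235:',' '.join(map(str,g[235:285,u])),'\n 335:',' '.join(map(str,g[335:392,u])))
for v in(310,320):
    r=g[v];print(v,' '.join(map(str,r[240:254])),'|',' '.join(map(str,r[368:384])))
for v in(240,250,260,270,280,350,360,370,380): print(v,round((ray(c,312,v,z)-p)@X*1000,2))
E
python3 n2.py
```

```text
time: 27.45
position: [0.4617, 0.1586, 0.1192]
eef_rot: [0.001, 0.513, 0.858, 0.001]
ft_force: [0.5, -0.4, -1.0]
width: 0.0571
grasp_force: 64.5
time: 28.15
position: [0.508, 0.0007, 0.1182]
eef_rot: [-0.0, 0.552, 0.834, 0.0]
ft_force: [0.1, 0.1, -0.1]
width: 0.057
grasp_force: 64.5
[0.50796328 0.00102379 0.11809578] xyaw 113.04912255454792
295 235: 81 106 126 111 88 103 104 108 114 115 118 116 115 113 115 173 176 176 176 177 176 176 176 176 177 176 187 194 210 220 228 222 192 177 154 88 78 93 136 167 150 132 173 176 112 106 97 84 78 77 
 335: 77 77 87 79 96 103 76 74 76 77 75 74 97 81 77 77 78 102 105 105 105 105 105 105 104 104 103 104 104 102 104 104 109 127 129 125 123 123 124 126 126 127 128 132 134 134 133 133 132 133 131 130 128 126 128 127 129
312 235: 121 121 121 129 167 177 178 148 117 115 116 114 115 113 116 173 176 178 177 177 176 176 206 223 216 208 228 226 207 231 214 222 208 208 210 177 177 177 177 174 173 173 174 174 175 173 173 173 172 172 
 335: 168 169 170 107 103 102 102 103 104 104 105 105 105 104 103 102 103 102 102 102 102 103 103 104 104 104 104 104 105 104 104 104 108 125 125 126 126 129 130 128 124 123 125 125 125 122 124 127 128 128 126 127 128 129 130 130 128
328 235: 155 152 153 153 152 152 150 132 114 114 115 114 116 115 116 173 176 176 177 176 176 176 177 177 177 176 181 188 234 213 195 183 177 176 152 122 139 164 174 176 177 180 203 220 221 220 206 201 157 84 
 335: 89 83 84 84 80 76 75 76 76 74 75 90 102 101 87 80 85 103 105 104 103 104 104 105 105 106 105 104 104 104 105 105 109 125 128 127 127 128 129 128 127 126 125 124 125 124 127 129 129 128 129 128 125 123 121 124 124
310 22 19 18 19 20 18 22 18 57 124 175 174 175 175 | 105 105 106 105 105 104 105 92 30 12 14 15 15 13 12 16
320 17 18 17 17 20 20 19 21 21 78 149 175 174 174 | 105 105 103 103 104 105 98 69 16 17 13 12 15 8 14 13
240 36.19
250 31.85
260 27.42
270 22.91
280 18.3
350 -16.73
360 -22.18
370 -27.74
380 -33.43
```

```bash
python3 -m jog '{"claw":[50,50,50,50,50,50],"dp":[[2.2,-3.8,-35],[0,0,-33],[0,0,-5],[0,0,-2],[0,0,0],[0,0,0]],"angular":[[0,0,0],[0,0,0],[0,0,0],[0,0,0],[0,0,0],[0,0,0]]}'
python3 -m jog '{"claw":[50,50,50],"dp":[[0,0,-4],[0,0,0],[0,0,0]],"angular":[[0,0,0],[0,0,0],[0,0,0]]}'
```

```text
time: 28.8
position: [0.5116, -0.0037, 0.0446]
eef_rot: [0.001, 0.552, 0.834, 0.001]
ft_force: [-0.1, -0.1, -1.4]
width: 0.0571
grasp_force: 64.6
time: 29.1
position: [0.5109, -0.0039, 0.0394]
eef_rot: [0.0, 0.552, 0.834, 0.0]
ft_force: [0.7, 1.2, -1.7]
width: 0.057
grasp_force: 64.7
```

```bash
python3 -m jog '{"claw":[50,50,50,50],"dp":[[0,0,-4],[0,0,-4],[0,0,0],[0,0,0]],"angular":[[0,0,0],[0,0,0],[0,0,0],[0,0,0]]}'
```

```text
time: 29.5
position: [0.5103, -0.0036, 0.0304]
eef_rot: [-0.0, 0.552, 0.834, 0.0]
ft_force: [1.8, 3.6, -3.7]
width: 0.0569
grasp_force: 64.4
```

```bash
python3 -m jog '{"claw":[50,50,50,50],"dp":[[0,0.4,-2],[0,0,-2],[0,0,0],[0,0,0]],"angular":[[0,0,0],[0,0,0],[0,0,0],[0,0,0]]}'
python3 -m jog '{"claw":[50,50,50],"dp":[[0,0,-2],[0,0,0],[0,0,0]],"angular":[[0,0,0],[0,0,0],[0,0,0]]}'
```

```text
time: 29.9
position: [0.5105, -0.0036, 0.0273]
eef_rot: [0.0, 0.552, 0.834, -0.0]
ft_force: [-3.3, 2.1, 5.5]
width: 0.0568
grasp_force: 65.6
time: 30.2
position: [0.5107, -0.0037, 0.0271]
eef_rot: [0.0, 0.552, 0.834, -0.0]
ft_force: [-12.8, 2.8, 24.8]
width: 0.0573
grasp_force: 68.3
```

The short plate seated with a firm 25 N reaction. I'll release it and check the stack numerically before dealing with the keeper.

```bash
python3 -m jog '{"claw":[50,62,70,70,70,70,70,70],"dp":[[0,0,2],[0,0,0],[0,0,0],[0,0,0],[0,0,20],[0,0,40],[0,0,40],[0,0,0]],"angular":[[0,0,0],[0,0,0],[0,0,0],[0,0,0],[0,0,0],[0,0,0],[0,0,0],[0,0,0]]}'
python3 -m jog '{"claw":[70,70],"dp":[[0,0,0],[0,0,0]],"angular":[[0,0,0],[0,0,0]]}'
python3 - <<'E'
from m import *
c=shot("wrist");s=shot("side");g=cv2.cvtColor(s["pixels"],cv2.COLOR_RGB2GRAY)
print(read_state()["position"])
print("side proj: hubtop",proj(s,[.5095,-.0015,.06]).round(1),"stack front edge z 20/50",proj(s,[.5095,.0285,.02]).round(1),proj(s,[.5095,.0285,.05]).round(1))
for v in range(224,268): print(v,' '.join('%3d'%x for x in g[v,290:346:2]))
G=cv2.cvtColor(c["pixels"],cv2.COLOR_RGB2GRAY);k=(G>140)
print("wrist proj hub",proj(c,[.5095,-.0015,.05]))
for v in range(120,330,6): print(v,''.join('#' if G[v,u]>165 else '+' if G[v,u]>135 else '.' for u in range(200,420,3)))
E
```

```text
time: 31.0
position: [0.5146, -0.0041, 0.1333]
eef_rot: [0.005, 0.552, 0.834, 0.002]
ft_force: [1.1, -0.3, 0.1]
width: 0.0702
grasp_force: 0.0
time: 31.2
position: [0.5096, -0.0035, 0.1256]
eef_rot: [-0.001, 0.552, 0.834, -0.0]
ft_force: [-1.3, 0.1, 0.6]
width: 0.0701
grasp_force: 0.0
[ 0.50923871 -0.0034436   0.12507127]
side proj: hubtop [318.1 236. ] stack front edge z 20/50 [317.4 260. ] [317.5 249.7]
224 122 118 120 119 119 120 124 120 118  64  60  63  64  63  63  62  76 121 124 122 118 123 122 123 124 124 122 127
225 122 122 121 121 123 121 124 118 116  77  61  64  64  64  62  72 126 121 119 123 121 125 123 127 123 123 120 124
226 123 127 122 123 123 123 120 119 114  85  63  64  64  65  62 113 123 123 121 122 121 123 119 120 123 122 119 121
227 123 127 124 123 120 120 119 118 115 120  73  61  63  65  63 107 121 123 123 122 120 119 119 119 122 123 125 122
228 124 127 122 123 125 122 120 120 119 120 120  63  64  79  94 112 123 123 125 124 122 120 119 126 127 125 124 124
229 126 125 122 123 124 120 119 119 118 119 126  78  98 146 192 147 132 124 124 121 122 119 120 121 126 125 123
[... 6520 characters left out ...]
.........................+#############...#########.................
282 +++........+......................................#########........+.+....
288 ....................+...............................#########.............
294 ......................................................######......+.......
300 ......................................................+.+#....++..........
306 .........................................+................................
312 ...........................................................++.............
318 ..............+...........................................................
324 ..........................................................................
```

The side wall of the stack is unbroken from v=249 to 260 (30 mm), and the arms alternate correctly. Next I'll locate the peg precisely.

```bash
python3 - <<'E'
from m import *
import pickle
c=pickle.load(open("w1.pkl","rb"));pv=np.array([.4775,.077])
for u,v,z in((160,162,.097),(175,161,.069),(144,124,.069)):
    p=ray(c,u,v,z)[:2];d=p-pv;print(p,np.degrees(np.arctan2(d[1],d[0])),np.hypot(*d))
t=pickle.load(open("top0.pkl","rb"))
for u,v in((239.5,243.5),):
    p=ray(t,u,v,.069)[:2];d=p-pv;print("tip",p,np.degrees(np.arctan2(d[1],d[0])),np.hypot(*d))
E
```

```text
[0.50386109 0.13244868] 64.57292770222232 0.06139595620921978
[0.50265416 0.13075114] 64.92160555563362 0.05934574439916367
[0.52014463 0.16472892] 64.07582204289555 0.09754449057108243
tip [0.51575245 0.16202578] 65.77738514969035 0.09323428801802751
```

```bash
python3 -m jog '{"claw":[0,0,0,0,0,0,0,0],"dp":[[-6,24,0],[-6,24,0],[-6,24,0],[-6,24,0],[-5,23,0],[-5,22.5,0],[0,0,0],[0,0,0]],"angular":[[0,0,8],[0,0,8],[0,0,8],[0,0,8],[0,0,8],[0,0,5],[0,0,0],[0,0,0]]}'
python3 -m jog '{"claw":[0,0,0,0],"dp":[[0,0,-23],[0,0,-22],[0,0,0],[0,0,0]],"angular":[[0,0,0],[0,0,0],[0,0,0],[0,0,0]]}'
python3 - <<'E'
from m import *
s=read_state();print(s["position"],s["ft_force"],s["width"])
c=cams.capture("wrist");M=np.linalg.inv(c["mount"])
for d in(-.02,-.01,0,.014):
  q=M@[.011,0,d,1];print(d,round(c["fy"]*q[1]/q[2]+c["cy"]))
g=cv2.cvtColor(c["pixels"],cv2.COLOR_RGB2GRAY)
for u in(300,306,312,318): print(u,' '.join(map(str,g[230:310:2,u])))
E
```

```text
time: 32.1
position: [0.4757, 0.138, 0.1258]
eef_rot: [-0.001, 0.191, 0.982, -0.001]
ft_force: [0.2, -0.2, -0.2]
width: -0.0001
grasp_force: 0.0
time: 32.5
position: [0.476, 0.1371, 0.0816]
eef_rot: [-0.001, 0.192, 0.981, -0.0]
ft_force: [0.2, 0.8, 0.5]
width: 0.0002
grasp_force: 0.0
[0.47604194 0.13711143 0.08155002] [0.15030772 0.83229365 0.48021842] 0.00016387472730800033
-0.02 287
-0.01 278
0 269
0.014 259
300 138 139 140 138 134 136 139 143 144 143 144 144 142 138 139 140 142 141 140 139 140 106 85 83 82 80 80 82 79 81 86 89 89 88 89 88 88 88 88 81
306 139 135 137 136 136 137 138 140 141 139 139 140 141 142 144 143 140 139 136 138 140 89 82 80 81 88 88 82 80 89 88 89 84 82 87 87 89 88 87 89
312 142 136 131 133 137 140 141 143 143 142 139 138 135 137 139 140 139 140 141 141 137 136 83 82 81 82 81 81 85 19 19 21 16 18 15 17 19 20 20 21
318 145 142 138 138 140 137 133 136 138 137 135 134 135 137 141 140 136 138 137 137 141 147 145 142 144 142 138 138 141 90 89 82 83 88 88 90 89 89 88 88
```

```bash
python3 -m jog '{"claw":[0,0,0],"dp":[[0,0,-9],[0,0,-9],[0,0,0]],"angular":[[0,0,0],[0,0,0],[0,0,0]]}'
python3 - <<'E'
import numpy as np
f=np.radians(np.arange(92,-53,-6));P=62*np.c_[np.cos(f),np.sin(f)]
print(P[0]+[477.5,77]);print(np.diff(P,axis=0).round(1).tolist())
E
```

```text
time: 32.85
position: [0.4755, 0.1377, 0.0625]
eef_rot: [-0.001, 0.191, 0.982, -0.0]
ft_force: [-0.3, -0.7, -0.9]
width: 0.0002
grasp_force: 0.0
[475.3362312  138.96223128]
[[6.5, -0.1], [6.4, -0.8], [6.3, -1.5], [6.1, -2.1], [5.9, -2.7], [5.6, -3.3], [5.2, -3.9], [4.7, -4.4], [4.3, -4.9], [3.7, -5.3], [3.1, -5.7], [2.5, -6.0], [1.9, -6.2], [1.2, -6.4], [0.6, -6.5], [-0.1, -6.5], [-0.8, -6.4], [-1.5, -6.3], [-2.1, -6.1], [-2.7, -5.9], [-3.3, -5.6], [-3.9, -5.2], [-4.4, -4.7], [-4.9, -4.3]]
```

```bash
python3 -m jog '{"claw":[0,0,0,0,0,0,0,0],"dp":[[6.5,0.9,0],[6.4,-0.8,0],[6.3,-1.5,0],[6.1,-2.1,0],[5.9,-2.7,0],[5.6,-3.3,0],[5.2,-3.9,0],[4.7,-4.4,0]],"angular":[[0,0,-5],[0,0,-5],[0,0,-5],[0,0,-5],[0,0,-5],[0,0,-5],[0,0,-5],[0,0,-5]]}'
python3 - <<'E'
from m import *
s=read_state();print(s["position"],s["ft_force"])
for n in("wrist","side"):
    c=shot(n)
    for f in(65,30,15,5):
        a=np.radians(f);p=np.array([.4775+.085*np.cos(a),.077+.085*np.sin(a),.069]);u,v=proj(c,p).round().astype(int)
        print(n,f,(u,v),c["pixels"][v-2:v+3,u-2:u+3].mean(axis=(0,1)).round() if 2<v<477 and 2<u<637 else None)
E
```

```text
time: 33.65
position: [0.5231, 0.1202, 0.0638]
eef_rot: [-0.0, 0.517, 0.856, -0.0]
ft_force: [-1.1, 0.6, -0.2]
width: -0.0
grasp_force: 0.4
[0.52311469 0.1201857  0.0637723 ] [-1.10259336  0.6253463  -0.17116486]
wrist 65 (np.int64(325), np.int64(230)) [129. 134. 132.]
wrist 30 (np.int64(357), np.int64(319)) [204. 211. 211.]
wrist 15 (np.int64(352), np.int64(356)) [25. 27. 28.]
wrist 5 (np.int64(343), np.int64(377)) [26. 28. 30.]
side 65 (np.int64(313), np.int64(291)) [118. 122. 124.]
side 30 (np.int64(294), np.int64(276)) [194. 197. 203.]
side 15 (np.int64(290), np.int64(268)) [122. 126. 128.]
side 5 (np.int64(289), np.int64(262)) [85. 88. 91.]
```

The keeper is moving: the bar is now near yaw 30° with about 1 N of push.

```bash
python3 -m jog '{"claw":[0,0,0,0,0,0,0,0],"dp":[[4.3,-4.9,0],[3.7,-5.3,0],[3.1,-5.7,0],[2.5,-6,0],[1.9,-6.2,0],[1.2,-6.4,0],[0.6,-6.5,0],[-0.1,-6.5,0]],"angular":[[0,0,-5],[0,0,-5],[0,0,-5],[0,0,-5],[0,0,-5],[0,0,-5],[0,0,-5],[0,0,-5]]}'
python3 -m jog '{"claw":[0,0,0,0,0],"dp":[[-0.8,-6.4,0],[-1.5,-6.3,0],[-2.1,-6.1,0],[-2.7,-5.9,0],[-3.3,-5.6,0]],"angular":[[0,0,-5],[0,0,-5],[0,0,-5],[0,0,-5],[0,0,-5]]}'
```

```text
time: 34.55
position: [0.5401, 0.0728, 0.0638]
eef_rot: [-0.0, 0.777, 0.629, -0.0]
ft_force: [-0.4, 0.7, 0.1]
width: 0.0002
grasp_force: 0.4
time: 35.05
position: [0.5297, 0.0426, 0.0639]
eef_rot: [-0.0, 0.895, 0.446, 0.0]
ft_force: [-0.7, 1.1, 1.0]
width: 0.0004
grasp_force: 0.4
```

```bash
python3 -m jog '{"claw":[0,0,0,0],"dp":[[-1.9,-2.6,0],[-2,-2.6,0],[-2.2,-2.4,0],[0,0,0]],"angular":[[0,0,-2.5],[0,0,-2.5],[0,0,-2.5],[0,0,0]]}'
python3 -m jog '{"claw":[0,0,0],"dp":[[-2.2,-2.3,0],[-1.2,-1.1,0],[0,0,0]],"angular":[[0,0,-2.5],[0,0,0],[0,0,0]]}'
python3 -c "
from h import *
s=read_state();print(s['position'],s['ft_force'])"
```

```text
time: 35.45
position: [0.5235, 0.0348, 0.0639]
eef_rot: [-0.0, 0.922, 0.387, -0.0]
ft_force: [0.7, 0.9, 1.3]
width: 0.0001
grasp_force: 0.0
time: 35.75
position: [0.5204, 0.0314, 0.0639]
eef_rot: [-0.0, 0.93, 0.368, -0.0]
ft_force: [0.2, 0.3, -0.5]
width: 0.0001
grasp_force: 0.0
[0.52036066 0.03143222 0.06391058] [ 0.21004165  0.26100692 -0.50726268]
```

```bash
python3 -m jog '{"claw":[0,0,0,0],"dp":[[-1.4,-1,0],[-1.4,-0.8,0],[0,0,0],[0,0,0]],"angular":[[0,0,-2],[0,0,0],[0,0,0],[0,0,0]]}'
python3 -m jog '{"claw":[0,0,0],"dp":[[-1,-0.5,0],[0,0,0],[0,0,0]],"angular":[[0,0,0],[0,0,0],[0,0,0]]}'
```

```text
time: 36.15
position: [0.5176, 0.0296, 0.0639]
eef_rot: [-0.0, 0.937, 0.351, -0.0]
ft_force: [1.0, -0.3, -0.4]
width: -0.0002
grasp_force: 0.0
time: 36.45
position: [0.5166, 0.029, 0.0639]
eef_rot: [-0.0, 0.937, 0.35, -0.0]
ft_force: [0.8, 0.1, -0.1]
width: -0.0002
grasp_force: 0.0
```

```bash
python3 -m jog '{"claw":[0,0,0],"dp":[[-1,-0.4,0],[0,0,0],[0,0,0]],"angular":[[0,0,0],[0,0,0],[0,0,0]]}'
```

```text
time: 36.75
position: [0.5156, 0.0286, 0.0639]
eef_rot: [-0.0, 0.937, 0.35, -0.0]
ft_force: [-0.3, -0.3, -0.4]
width: 0.0002
grasp_force: 0.0
```

```bash
cat > kb.py <<'E'
from m import *
c=shot("side");px=c["pixels"].min(2);pv=np.array([.4772,.0768])
for f in range(-45,-81,-3):
    a=np.radians(f);d=np.array([np.cos(a),np.sin(a)]);n=np.array([-d[1],d[0]]);o=[]
    for r in(.075,.085,.093):
        u,v=proj(c,[*(pv+r*d),.069]).round().astype(int);o.append(int(px[v,u]))
    print(f,o)
E
python3 kb.py;  python3 -m jog '{"claw":[0,0,0],"dp":[[-1,-0.4,0],[-1,-0.4,0],[0,0,0]],"angular":[[0,0,0],[0,0,0],[0,0,0]]}'
```

```text
-45 [223, 183, 159]
-48 [131, 194, 121]
-51 [59, 113, 162]
-54 [110, 98, 122]
-57 [52, 100, 88]
-60 [22, 107, 100]
-63 [18, 22, 89]
-66 [20, 22, 18]
-69 [27, 19, 27]
-72 [75, 29, 19]
-75 [75, 81, 21]
-78 [87, 84, 24]
time: 37.1
position: [0.515, 0.0284, 0.0642]
eef_rot: [0.0, 0.937, 0.35, 0.002]
ft_force: [7.3, 3.1, -5.1]
width: -0.0
grasp_force: 3.9
```

The push force rose to about 8 N where the stop should be. I'll back off, rise clear and check the bar angle.

```bash
python3 -m jog '{"claw":[0,0,0,0,0,0,0,0],"dp":[[2,0.8,0],[6,2.5,0],[6,2.5,0],[0,0,40],[0,0,45],[10,-45,0],[10,-45,0],[10,-45,0]],"angular":[[0,0,0],[0,0,0],[0,0,0],[0,0,0],[0,0,0],[0,0,0],[0,0,0],[0,0,0]]}'
python3 - <<'E'
from m import *
pv=np.array([.4772,.0768])
for n in("side","top"):
    c=shot(n);g=c["pixels"].min(2)
    m=(g>(185 if n=="side" else 165)).astype(np.uint8)
    u,v=proj(c,[.49,.045,.069]).astype(int)
    k=np.zeros_like(m);cv2.circle(k,(int(u),int(v)),60 if n=="side" else 48,1,-1);m&=k
    nn,l,st,ce=cv2.connectedComponentsWithStats(m)
    for i in range(1,nn):
        if st[i,4]>60:
            ys,xs=np.nonzero(l==i);P=np.array([ray(c,a,b,.069)[:2] for a,b in zip(xs,ys)])
            r=cv2.minAreaRect((P*1000).astype(np.float32));q=P.mean(0);vx,vy,_,_=cv2.fitLine((P*1000).astype(np.float32),cv2.DIST_L2,0,.01,.01).ravel()
            print(n,st[i].tolist(),q.round(4),"yaw",np.degrees(np.arctan2(vy,vx)).round(1),np.round(r[1],1))
c=shot("side")
for z in(.069,): print([proj(c,[*(pv+r*np.array([np.cos(np.radians(-67)),np.sin(np.radians(-67))])),z]).round().tolist() for r in(0,.06,.099)])
g=c["pixels"].min(2)
for v in range(222,275,2): print(v,' '.join('%3d'%x for x in g[v,300:344:2]))
E
```

```text
time: 37.9
position: [0.5586, -0.1026, 0.1497]
eef_rot: [0.0, 0.936, 0.351, 0.001]
ft_force: [1.6, 1.5, 0.5]
width: -0.0002
grasp_force: 0.0
side [319, 242, 15, 16, 94] [0.4919 0.0453] yaw -65.6 [12.3 46.2]
top [309, 244, 16, 8, 64] [ 0.5101 -0.0009] yaw -75.9 [11.9 30.4]
top [284, 251, 22, 13, 112] [0.49   0.0464] yaw -66.5 [12.  45.2]
[[333.0, 261.0], [322.0, 241.0], [315.0, 228.0]]
222 113 117 116 115 112 115 120 117 117 118 119 120 115 118 119 122 121 121 121 121 121 119
224 117 120 118 114 115 113 119 119 118 119 118 121 118 119 119 114 120 118 120 121 120 118
226 118 117 116 112 115 118 120 123 122 118 122 119 118 117 118 117 117 117 117 120 119 117
228 117 116 117 117 116 117 117 121 119 146 117 122 120 121 120 116 115 116 121 123 122 120
230 114 118 116 111 122 143 143 200 199 197 168 163 146 122 115 119 120 120 118 120 121 121
232 123 118 115 142 186 173 169 183 197 199 143 166 119 184 171 123 119 119 120 117 116 116
234 115 115 125 169 170 179 187 125 196 199 132 135 103 182 170 135 117 120 122 122 119 118
236 165 137 164 169 133 206 206 205 173 197 135 134 101  89 177 171 
[... 1071 characters left out ...]
  93  59  34  50  55  93 149 170 170 169 167 138  72  64
262  59  60  62  62  61  62  61  64  75  71  69  85  70  69 113 168 168 170 163 120 115 115
264  50  60  60  60  61  63  63  60  77  83  79  81  73  61 103 135 143 134 112  68 113 118
266 104  51  62  62  60  60  61  60  63  83  75  86  70  72  76 113 152 128  90  59  60 105
268 122 119  71  49  61  61  62  63  62  81  72  77  72  62  62 114 145 123  65  61  60  58
270 118 121 117 103  84  59  54  53  53  51  62  62  62  61  62 115 143 121  62  59  59 103
272 121 119 119 120 119 117 123 105  98  59  58  61  61  61  62 118 144 118  60  58  66 105
274 118 115 115 118 117 116 116 121 118 116  47  63  60  61  62 120 144 117  58  66 117 117
```

The bar lies at about −66° (expected −67°), over the hub and on its stop. The arm is clear, so I'm handing in.

```bash
python3 -c "
from bench import env
print(env.sign_off())"
```

```text
the job is handed in; nothing more can be done
None
```

The three plates are stacked on the hub in order (longest, middle, shortest) with arms alternating, the keeper is pushed shut over them, and the job is handed in at about 38 s; no verdict came back.

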